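# Tip the sensor module out of its foam and wedge it face down

## Robot

A 7-joint arm with a two-finger parallel gripper is mounted at the origin on the work surface. World frame = base frame: x ahead of the robot, y to its left, z up, the work surface at z = 0. Lengths are in m, angles in rad, forces in N, time in s.
With the tool pointing down it reaches from about 0.425 to 0.95 m from the base axis. Payload 4.7 kg.
Tool frame: the origin (TCP) lies on the centre line of the jaws, within the pads' length; the fingertips stand robot.nose_length ahead of it and the grasp point (between the pads) lies 8 mm behind it (robot.nose_length is the distance from the TCP to the fingertips, in m); z points along the fingers, x is the direction in which the jaws open and shut, and the axes are right-handed (so a half turn about z gives the same grasp; the last joint's range is limited). The gripper opens to 85 mm and grips with 20 to 120 N. Pads are 22 mm wide; open, the fingers measure 114 mm over their backs; the gripper's body (76 mm by 85 mm) begins 54 mm behind the grasp point. The pads swing forward as they close: fully open they stand 13 mm farther back than shut.
Start: joints at [-1.262, 0.469, -0.049, 1.532, 0.024, 1.141, -0.082], TCP at [0.224, 0.637, 0.222] pointing down, gripper open.
Joint ranges: [-2.59, 2.59], [-0.33, 1.99], [-1.39, 1.29], [0.1, 2.45], [-1.04, 4.18], [0.21, 1.99], [-2.66, 2.66]. Speed limits (rad/s): [2.57, 2.57, 3.14, 3.14, 3.14, 3.14, 3.14].

## Interface

Orientations are given as [roll, pitch, yaw] about the fixed x, y, z axes, in that order (R = Rz(yaw) Ry(pitch) Rx(roll)).
In Python, from plant import robot gives the robot as it stands. Calls block until the motion is done:
- robot.goto(position, orientation): joint-space move of the TCP to a pose.
- robot.move_straight(position, vel=0.15, attitude=None, contact_N=None): straight line of the TCP; attitude=None keeps the orientation; vel is the mean speed in m/s. With contact_N (N) it stops when the force on the tool has changed by that much, and returns True; else False.
- robot.move_joints(angles): joint-space move.
- robot.grip(opening, strength=None): opening from 0.0 (shut) to 1.0 (fully open); strength is the grip in N (None keeps the last); returns when the fingers have stopped.
- robot.sleep(seconds).
- robot.inverse_kinematics(position, orientation): joint angles nearest the present ones, or None.
- robot.sense(): the state.
- robot.grab_frame(name): name is "scene" or "top"; returns a dict with "image" (400x640x3 uint8, red, green, blue), "range_z" (400x640 float32, m along the optical axis (not along the pixel's ray), 0 where there is no reading), "fx", "fy", "cx", "cy" (pixels), "R" (3x3) and "t" (3): a world point X has camera coordinates R X + t. Camera axes: x right, y down, z forward; pixel columns grow to the right and rows downward; lengths in m; the calibration is good to about 2 mm. A picture is of the moment at which its call begins.
A pose or a line that the arm cannot do raises robot.IKError and nothing moves.
- robot.close_job(): hands the job in, once; it reports no verdict.
The state is a dict: "t": time; "joint_pos": joint angles; "joint_velocities": joint speeds; "effort": joint torques, N m; "tcp_pos": TCP position; "tcp_rot": TCP orientation; "wrist_force": force on the tool from outside, world axes, zero at the start; "torque": the same for the moment, N m; "opening": opening from 0.0 (shut) to 1.0 (fully open).
Only numpy, scipy, OpenCV 4.12 (cv2) and the standard library are available. Lean on these libraries where they do the work, as an engineer would, in place of code of your own. Each camera call takes 0.05 s, during which the arm holds its last target.

## Task

Tip the sensor module out of its tight foam cutout by lifting its lip end first while its other end stays down in the foam. Then turn it over and lay it gently, blue face down, without letting it drop or topple, in the fixture with its lip end towards the green stop, let go of it, and only then push the orange thumb wedge in until the sliding bar jams the module hard against the green stop. Leave the other things on the bench where they are.

Things in the scene. Friction and masses are not known exactly. Their poses are not given: they have to be found in the camera images.
- foam_tray: grey foam tray in a cardboard shell, fixed, 242 x 124 mm, foam top 48 mm above the table. Origin: on the table under the cutout's centre; x runs from the finger well (-x) to the cutout's closed end (+x), z up. Cutout: floor 12 mm above the table, x -57 to +56 mm, 59 mm wide. The module starts in it, lip over the well, top flush with the foam. Beyond the +x wall: two loose sleeves
- finger_well (a point): centre of the finger well's floor, 5 mm above the table. The well is x -118 to -57 mm of the tray, 80 mm wide, open without a wall to the cutout and running in under the lip; foam 48 mm high at its sides, but only a 16 mm high, 8 mm thick rim at its -x end
- end_wall (a point): top edge of the foam wall at the cutout's closed end (x +56 mm, 48 mm high, 14 mm thick). If the lip is raised while being pushed towards +x, the module's face slides down this wall and its heel slides on the floor towards -x, by 36 mm in all, until it stands steadily on its heel end, blue face against the wall
- module_center (a point): sensor module, about 0.4 kg: white housing 110 x 56 x 30 mm under a blue face plate 122 x 56 x 6 mm (36 mm thick in all), brass ring on its underside. Point: centre of the 110 x 56 x 36 mm body. x along it away from the lip, y across, z out of the blue face. The plate overhangs by 12 mm at -x: a lip, full width, its lower side 30 mm above the underside. Can be gripped across its width
- lip_edge (a point): outer edge of the module's lip, middle of its width and thickness: 67 mm towards -x and 15 mm towards +z from the module's centre; axes as the module's
- heel_edge (a point): lower edge of the module's other (heel) end, middle of its width: 55 mm towards +x and 18 mm towards -z from the module's centre
- module: the whole sensor module; origin at the centre of its underside, axes as at its centre
- fixture: aluminium bonding fixture, fixed. Origin: on the table under the place for the centre of the module's 110 mm body; x to the green stop, z up. Dark bed: 42 mm wide, x -44 to +70 mm, top at 24 mm; its sides are free down to a base plate 10 mm high, 90 mm wide. Turned over, lip end to the stop, centre over the origin, the module has 5 mm free at each end
- stop_face (a point): top edge of the green stop's face, at the fixture's x +72 mm, 46 mm above the table; the stop is 50 mm wide (y) and 14 mm thick
- clamp_bar: sliding steel bar of the fixture, driven only by the wedge; its frame is the fixture's at wedge 0. Face at x -60 mm when open, 50 mm wide, top at 46 mm. Behind it the wedge, then a fixed steel guide (x -118 to -104, y -70 to +68 mm, top at 44 mm)
- wedge (a joint): travel of the orange thumb wedge (m), 0 to 0.060, along the fixture's +y; 0 at the start (bar open). The bar moves towards the stop by a quarter of it; with the module in place it jams at about 0.040. Sliding it takes about 4 N and it stays where it is left; a push of about 10 N jams the bar fast
- wedge_tab (a point): middle of the wedge's upright thumb tab: 28 mm (fixture x) by 12 mm (fixture y), from 43 to 82 mm above the table, this point at about 64 mm; push its -y side towards the fixture's +y. At wedge 0 it is at x -88, y -60 mm in the fixture's frame
- sleeve_a: loose aluminium sleeve, 30 mm dia, 45 mm high, standing in the foam tray's compartment; leave alone (origin: underside centre)
- sleeve_b: another such sleeve in the compartment; leave alone
- sleeve_c: loose aluminium sleeve, 30 mm dia, 45 mm high, standing on the bench between tray and fixture; leave alone
- sleeve_d: another such sleeve on the bench; leave alone
- glue_bottle: amber squeeze bottle, 64 mm dia, 160 mm high, at the back; leave alone
- red_jar: jar with red lid, 70 mm dia, 80 mm high, at the back; leave alone
- driver: screwdriver, 180 mm long, lying near the robot; leave alone
- cup: blue cup, 76 mm dia, 80 mm high, at the back; leave alone
Things that resemble listed ones, but are neither listed nor needed, are in the scene too. Of the things that look like the module, the smaller one is meant.

How it is judged:
By the outcome, as a careful person would: the job done as asked, in the order asked, and still so for the second after the job is handed in, with the robot touching nothing.
It also fails if it takes over 69 s, if anything falls off the work surface, if the arm or the gripper's body presses on something with over 40 N, if the wrist force passes 120 N, or if a joint passes its speed limit or range.

## Working session

There is one attempt and no reset: what is moved stays moved. The work goes in short steps, each a Python script; the robot and the scene stay as the last script left them, time stands still between calls to the robot, and variables do not carry over. Pictures are saved under pics/ and viewed, and the job is handed in when it is done.

```bash
ls -la; mkdir -p pics
python3 - <<'E'
from plant import robot
import cv2,numpy as np
print(robot.nose_length, robot.sense())
for n in ("scene","top"):
    f=robot.grab_frame(n)
    cv2.imwrite(f"pics/{n}0.png",f["image"][:,:,::-1])
    np.savez(f"{n}0.npz",**f)
    print(n,f["fx"],f["fy"],f["cx"],f["cy"],f["R"],f["t"], -np.array(f["R"]).T@f["t"])
E
```

```text
total 12
drwxr-xr-x  3 agent agent 4096 Dec  6 21:52 .
drwxr-xr-x 23 root  root  4096 Dec  6 21:52 ..
drwxr-xr-x  2 agent agent 4096 Dec  6 21:52 pics
0.011 {'t': 0.0, 'joint_pos': array([-1.26193081,  0.46945296, -0.04861052,  1.53369649,  0.02410664,
        1.14098109, -0.08231502]), 'joint_velocities': array([ 1.21388378e-03,  3.13102154e-04, -3.77881215e-04,  2.74946393e-04,
       -6.49314019e-04,  2.09928969e-03,  6.06240811e-05]), 'effort': array([ 1.19609402e-05, -5.10304248e+01, -4.62719891e-02, -2.37711167e+01,
        1.07874779e-02,  7.67750898e-03, -1.82952826e-07]), 'tcp_pos': array([0.22346562, 0.63630068, 0.22075263]), 'tcp_rot': array([3.14152250e+00, 1.95065472e-03, 1.23306409e+00]), 'wrist_force': array([ 0.73992193,  0.20810061, -0.17239328]), 'torque': array([ 0.0270165 , -0.00178258,  0.05104018]), 'opening': 1.0018848954291586}
scene 395.20550633089664 395.20550633089664 312.3114903300323 200.2227275917052 [[-0.17998846  0.98364036 -0.00747044]
 [ 0.75424107  0.13312944 -0.64295953]
 [-0.6314464  -0.12135981 -0.76586372]] [ 0.10615957 -0.34651011  1.38114334] [1.15257765 0.10932315 0.83576866]
top 457.8512488604898 457.8512488604898 321.1607519279055 192.33221442122533 [[ 0.00827088 -0.99971329 -0.02247058]
 [-0.98584769 -0.00438933 -0.16758601]
 [ 0.16743933  0.02353865 -0.98560134]] [0.00690526 0.53945593 1.16019599] [ 0.33750183 -0.01803832  1.23405116]
```

View pics/scene0.png

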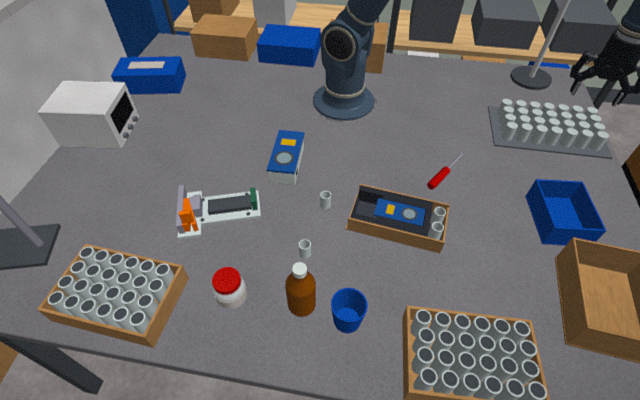

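View pics/top0.png

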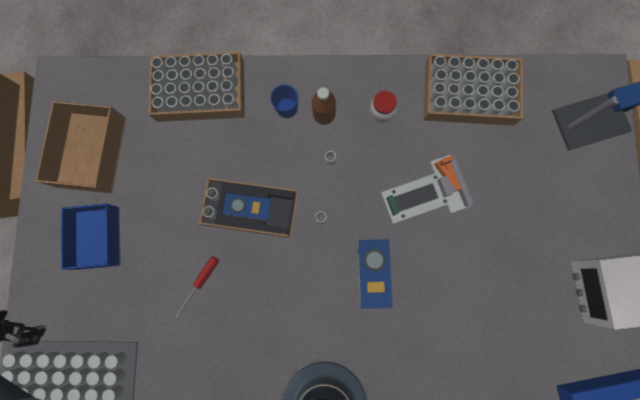

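Run:
```python
import cv2,numpy as np
f=np.load("top0.npz")["image"][:,:,::-1]
a=cv2.resize(f[170:245,190:310],None,fx=6,fy=6,interpolation=cv2.INTER_CUBIC)
b=cv2.resize(f[145:230,370:480],None,fx=7,fy=7,interpolation=cv2.INTER_CUBIC)
cv2.imwrite("pics/tz.png",a);cv2.imwrite("pics/fz.png",b)
f=np.load("scene0.npz")["image"][:,:,::-1]
cv2.imwrite("pics/sz.png",cv2.resize(f[170:260,340:460],None,fx=6,fy=6,interpolation=cv2.INTER_CUBIC))
```

```text
(no output)
```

View pics/tz.png

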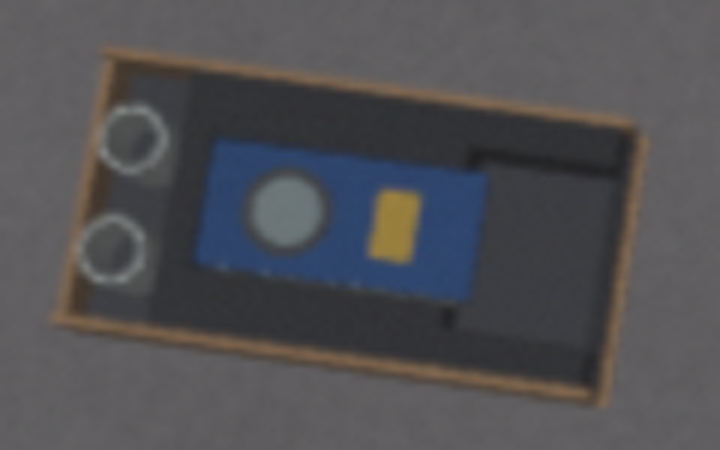

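View pics/fz.png

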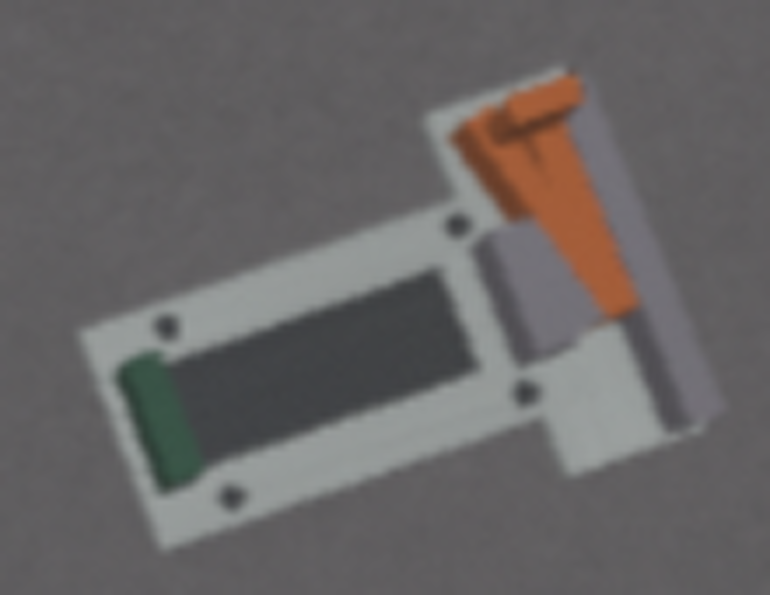

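View pics/sz.png

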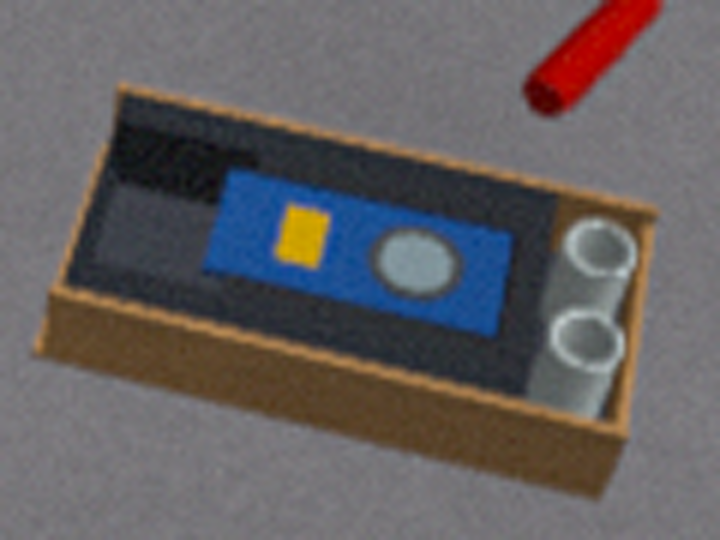

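```bash
cat > h.py <<'E'
import numpy as np,cv2
def ray(f,uv,z):
    uv=np.atleast_2d(np.asarray(uv,float)); R=np.array(f["R"]);t=np.array(f["t"])
    d=np.c_[(uv[:,0]-f["cx"])/f["fx"],(uv[:,1]-f["cy"])/f["fy"],np.ones(len(uv))]@R
    c=-R.T@t
    s=(z-c[2])/d[:,2]
    return c+d*s[:,None]
def proj(f,X):
    X=np.atleast_2d(X);p=X@np.array(f["R"]).T+np.array(f["t"])
    return np.c_[p[:,0]/p[:,2]*f["fx"]+f["cx"],p[:,1]/p[:,2]*f["fy"]+f["cy"]]
def hsv(f): return cv2.cvtColor(np.ascontiguousarray(f["image"]),cv2.COLOR_RGB2HSV)
def blobs(m,roi,amin=30):
    u0,v0,u1,v1=roi; mm=np.zeros_like(m);mm[v0:v1,u0:u1]=m[v0:v1,u0:u1]
    c,_=cv2.findContours(mm,cv2.RETR_EXTERNAL,cv2.CHAIN_APPROX_NONE)
    return sorted([x[:,0,:] for x in c if cv2.contourArea(x)>amin],key=lambda x:-cv2.contourArea(x))
def rect(f,c,z):
    p=ray(f,c,z)[:,:2].astype(np.float32)*1000
    return cv2.minAreaRect(p),cv2.boxPoints(cv2.minAreaRect(p))
def load(n): return dict(np.load(n))
E
python3 - <<'E'
from h import *
np.set_printoptions(precision=1,suppress=True)
for n,roi,roif in (("top",(190,170,310,245),(370,145,480,230)),("scene",(340,170,460,260),(165,180,270,240))):
    f=load(n+"0.npz");H=hsv(f)
    m=cv2.inRange(H,(100,100,40),(125,255,255))
    k=blobs(m,roi)
    r,b=rect(f,k[0],0.048);print(n,"blue",r,b.ravel())
    c=k[0]; 
    print("range z", np.median(f["range_z"][m>0]) )
    m=cv2.inRange(H,(5,90,60),(20,200,255)) ; k=blobs(m,roi,5); print("card",[ (cv2.contourArea(x)) for x in k][:3])
    allp=np.vstack(k); r,b=rect(f,allp,0.048);print("card",r,b.ravel())
    m=cv2.inRange(H,(65,80,20),(95,255,255));k=blobs(m,roif);r,b=rect(f,k[0],0.046);print("green",r,b.ravel())
    m=cv2.inRange(H,(3,150,80),(15,255,255));k=blobs(m,roif);r,b=rect(f,k[0],0.06);print("orange",len(k),r,b.ravel())
    # bed
    m=cv2.inRange(H,(0,0,0),(180,80,88));k=blobs(m,roif,100)
    for x in k[:4]:
        r,b=rect(f,x,0.024);print("dark",r,b.ravel())
    m=cv2.inRange(H,(0,0,135),(180,50,255));k=blobs(m,roif,100)
    for x in k[:2]:
        r,b=rect(f,x,0.010);print("base",r,b.ravel())
E
```

```text
top blue ((501.851318359375, 206.3519287109375), (123.3288803100586, 56.90854263305664), 82.63053131103516) [465.7 148.8 522.2 141.5 538.  263.9 481.5 271.2]
range z 1.1856849
card []Traceback (most recent call last):
  File "<stdin>", line 11, in <module>
    return _nx.concatenate(arrs, 0, dtype=dtype, casting=casting)
           ~~~~~~~~~~~~~~~^^^^^^^^^^^^^^^^^^^^^^^^^^^^^^^^^^^^^^^
ValueError: need at least one array to concatenate
```

Run:
```python
from h import *
np.set_printoptions(precision=1,suppress=True)
for n,roi,roif in (("top",(190,170,310,245),(370,145,480,230)),("scene",(340,170,460,260),(165,180,270,240))):
    f=load(n+"0.npz");H=hsv(f)
    def show(l,m,roi,z,amin=30,N=2):
        for x in blobs(m,roi,amin)[:N]:
            r,b=rect(f,x,z);print(n,l,np.array(r[0]),np.array(r[1]),round(r[2],1),b.ravel())
    show("blue",cv2.inRange(H,(100,100,40),(125,255,255)),roi,.048,100,1)
    show("card",cv2.inRange(H,(4,70,50),(25,255,255)),roi,.05,5,3)
    show("green",cv2.inRange(H,(65,60,20),(95,255,255)),roif,.046)
    show("orange",cv2.inRange(H,(3,120,80),(15,255,255)),roif,.06)
    show("dark",cv2.inRange(H,(0,0,0),(180,80,88)),roif,.024,100,4)
    show("base",cv2.inRange(H,(0,0,135),(180,50,255)),roif,.01,100)
    print(H[200,415],H[200,435] if n=="top" else H[208,230], H[225,420], H[182,257])
```

```text
top blue [501.9 206.4] [123.3  56.9] 82.6 [465.7 148.8 522.2 141.5 538.  263.9 481.5 271.2]
top card [495.4 200.9] [243.  116.5] 82.1 [421.   88.5 536.4  72.5 569.8 313.2 454.4 329.2]
top card [558.9 198.3] [233.5  32.4] 89.6 [541.9  81.7 574.3  81.5 576.  314.9 543.6 315.2]
top card [498.2 182.2] [16.9 29.4] 82.5 [482.6 175.7 511.7 171.9 513.9 188.6 484.8 192.5]
top green [ 508.1 -176.6] [46.3 15.1] 19.4 [ 483.8 -177.1  488.8 -191.3  532.4 -176.   527.4 -161.8]
top orange [ 586.9 -317.4] [89.9 47.9] 12.3 [ 537.9 -303.6  548.1 -350.4  636.  -331.2  625.7 -284.4]
top dark [ 530.5 -230.1] [ 48.5 129. ] 21.6 [ 484.2 -179.1  531.8 -299.   576.9 -281.1  529.3 -161.2]
top base [ 541.3 -256. ] [149.1 194.7] 20.8 [ 437.1 -191.4  506.2 -373.5  645.6 -320.5  576.5 -138.5]
[102  18  69] [ 83   7 151] [150   5  97] [150   5  96]
scene blue [500.  208.7] [125.1  64.2] 83.9 [461.4 150.  525.3 143.1 538.6 267.5 474.8 274.4]
scene card [517.5 205.2] [236.7 157.7] 82.3 [423.5  98.5 579.8  77.4 611.5 311.9 455.3 333.1]
scene card [499.3 184.5] [18.3 29.8] 81.4 [483.2 177.7 512.6 173.2 515.4 191.3 485.9 195.7]
scene green [ 520.7 -170.7] [76.8 15.6] 16.2 [ 481.6 -173.9  486.  -188.9  559.7 -167.5  555.4 -152.5]
scene orange [ 613.9 -314.9] [113.5  33.3] 34.8 [ 557.8 -333.6  576.8 -360.9  670.  -296.2  651.  -268.8]
scene dark [ 534.1 -235.1] [ 55.6 113.7] 23.5 [ 485.9 -194.   531.2 -298.4  582.2 -276.2  536.9 -171.9]
scene base [ 554.8 -253.5] [161.8 209. ] 11.6 [ 454.6 -167.3  496.5 -372.1  655.1 -339.6  613.1 -134.8]
scene base [ 548.1 -374.1] [144.   15.3] 19.5 [ 477.7 -390.9  482.8 -405.4  618.6 -357.4  613.5 -342.9]
[117  53  53] [98 38 73] [107 204 115] [  0   0 121]
```

```bash
cat >> h.py <<'E'
def cloud(f):
    z=f["range_z"].astype(float);v,u=np.mgrid[0:z.shape[0],0:z.shape[1]]
    P=np.stack([(u-f["cx"])/f["fx"]*z,(v-f["cy"])/f["fy"]*z,z],-1)
    W=(P-np.array(f["t"]))@np.array(f["R"]); W[z<=0]=np.nan
    return W
E
python3 - <<'E'
from h import *
np.set_printoptions(precision=1,suppress=True)
for n,roif,rt in (("top",(370,145,480,230),(190,170,310,245)),("scene",(165,180,270,240),(340,170,460,260))):
    f=load(n+"0.npz");H=hsv(f);W=cloud(f)*1000
    u0,v0,u1,v1=roif
    h=W[...,2]
    print(n,"table",np.nanmedian(h[v0-15:v0,u0:u1]),np.nanstd(h[v0-15:v0,u0:u1]))
    for l,lo,hi,col in (("green",41,51,((60,60,10),(95,255,255))),("grey4x",40,50,((0,0,60),(180,59,255))),("bed24",20,29,((0,0,0),(180,80,255))),("base",6,14,((0,0,100),(180,80,255))),("orange",35,90,((3,120,80),(15,255,255))),("tab",70,90,((3,100,60),(15,255,255)))):
        m=((h>lo)&(h<hi)).astype(np.uint8)*255
        m&=cv2.inRange(H,*col)
        for x in blobs(m,roif,8)[:3]:
            mk=np.zeros_like(m);cv2.drawContours(mk,[x.reshape(-1,1,2)],-1,255,-1);mk&=m
            p=W[mk>0]
            r=cv2.minAreaRect(p[:,:2].astype(np.float32))
            print(l,len(p),"mean",p.mean(0),"rect",np.array(r[0]),np.array(r[1]),round(r[2],1))
    m=cv2.inRange(H,(100,100,40),(125,255,255))
    x=blobs(m,rt,100)[0];print("blue h",np.nanmedian(h[x[:,1],x[:,0]]))
    hh=cv2.resize(np.clip(np.nan_to_num(h[v0:v1,u0:u1])*2.5,0,255).astype(np.uint8),None,fx=6,fy=6,interpolation=cv2.INTER_NEAREST)
    cv2.imwrite(f"pics/h_{n}.png",cv2.applyColorMap(hh,cv2.COLORMAP_JET))
E
```

```text
top table 1.180877855790063 2.4046920373472
green 88 mean [ 508.5 -177.2   47.1] rect [ 508.4 -177.8] [46.3 13.4] 19.5
grey4x 264 mean [ 567.2 -359.2   45.1] rect [ 573.3 -356.9] [135.7  15.8] 19.4
grey4x 159 mean [ 557.8 -320.3   46.1] rect [ 560.4 -321.7] [49.4 29.1] 21.9
bed24 616 mean [ 531.1 -241.7   25. ] rect [ 531.8 -242. ] [ 42.3 112.4] 19.8
base 1244 mean [ 533.4 -265.8   10.6] rect [ 542.1 -256.3] [150.2 199.1] 20.2
orange 313 mean [ 597.3 -323.8   51.4] rect [ 592.1 -332. ] [90.8 29.5] 34.6
tab 58 mean [ 620.4 -313.2   81.9] rect [ 621.3 -314.7] [12.5 28.2] 25.8
blue h 48.44782419566268
scene table -0.07078724995182231 6.4588406851409585
green 77 mean [ 511.3 -174.    45.9] rect [ 509.5 -174.4] [54.  13.4] 20.3
grey4x 200 mean [ 574.4 -353.3   43.8] rect [ 574.6 -352.8] [138.3  14.8] 19.7
grey4x 142 mean [ 560.4 -315.9   45.1] rect [ 561.9 -317.7] [50.7 27.8] 20.6
bed24 548 mean [ 532.6 -236.2   23.9] rect [ 531.2 -234.9] [ 47.  116.3] 18.9
bed24 21 mean [ 579.7 -304.6   25.2] rect [ 577.  -303.5] [10.2 24.3] 58.1
base 939 mean [ 560.8 -250.8    9.8] rect [ 556.1 -256.9] [126.9 215.7] 21.3
base 65 mean [ 506.2 -349.     9.7] rect [ 509.1 -347.7] [24.8 38.8] 21.0
orange 306 mean [ 607.4 -316.7   55.4] rect [ 588.4 -322.2] [91.5 33.7] 20.9
tab 77 mean [ 624.  -310.2   78.9] rect [ 621.6 -310.5] [13.9 26.9] 22.8
blue h 47.042194701961336
```

View pics/h_top.png

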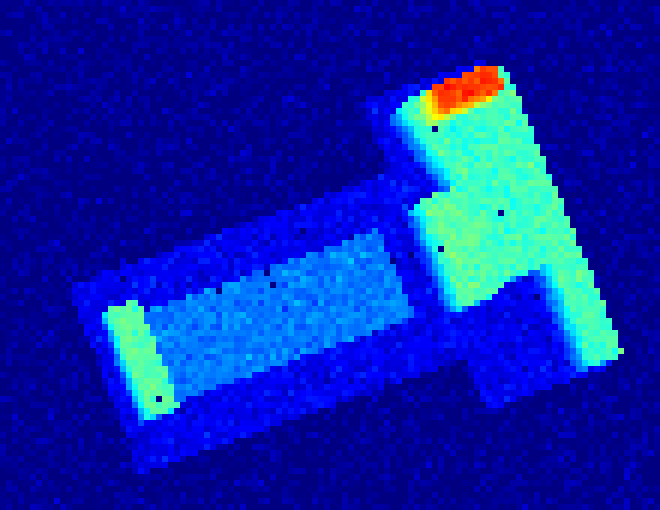

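```bash
cat >> h.py <<'E'
mm=1e-3
TA=np.deg2rad(82.4); TO=np.array([.5032,.2135,0])   # tray
FA=np.deg2rad(109.9); FO=np.array([.5359,-.2504,0]) # fixture
Z=np.array([0,0,1.])
def ax(a): return np.array([np.cos(a),np.sin(a),0])
def tray(x,y,z): return TO+ax(TA)*x*mm+ax(TA+np.pi/2)*y*mm+Z*z*mm
def fix(x,y,z): return FO+ax(FA)*x*mm+ax(FA+np.pi/2)*y*mm+Z*z*mm
from scipy.spatial.transform import Rotation as Ro
def rpy(tz,tx):
    tz=tz/np.linalg.norm(tz);tx=tx/np.linalg.norm(tx);M=np.c_[tx,np.cross(tz,tx),tz]
    return Ro.from_matrix(M).as_euler("xyz")
E
python3 - <<'E'
from h import *
from plant import robot
np.set_printoptions(precision=2,suppress=True)
for n in("top","scene"):
    f=load(n+"0.npz");W=cloud(f)
    d=W-TO; x=(d@ax(TA))*1000;y=(d@ax(TA+np.pi/2))*1000;h=W[...,2]*1000
    print(n,"x-profile y~0:",[(xx,round(float(np.nanmedian(h[(abs(x-xx)<3)&(abs(y)<15)])),0)) for xx in list(range(-140,135,6)) if ((abs(x-xx)<3)&(abs(y)<15)).any()])
    print("y-profile x~-95:",[(yy,round(float(np.nanmedian(h[(abs(y-yy)<2.5)&(abs(x+95)<12)])),0)) for yy in range(-72,73,4) if ((abs(y-yy)<2.5)&(abs(x+95)<12)).any()])
    H=hsv(f);b=cv2.inRange(H,(100,100,40),(125,255,255))>0
    print("blue x",np.percentile(x[b&(abs(y)<20)&(abs(x)<90)],[0.5,99.5]),"y",np.percentile(y[b&(abs(y)<60)&(abs(x)<50)&(h>42)],[.5,99.5]))
def d2(c,s,yw): # tray plane dir: c along +x, s down
    return ax(yw)*c-Z*s
for s in (1,-1):
    for ph in (45,55):
        p=np.deg2rad(ph)
        d=d2(np.cos(p),np.sin(p),TA)
        q=robot.inverse_kinematics(tray(-70,0,30)-d*11*mm,rpy(d,s*ax(TA+np.pi/2)));print("tip",s,ph,q)
    for al in (60,75,90):
        p=np.deg2rad(al);d=d2(np.cos(p),np.sin(p),TA)
        print("up",al,robot.inverse_kinematics(tray(40,0,125)-d*11*mm,rpy(d,s*ax(TA+np.pi/2))))
    for th in (15,30,45):
        p=np.deg2rad(th);d=d2(np.cos(p),np.sin(p),TA)
        for hh in (82,250):
            print("grasp",s,th,hh,robot.inverse_kinematics(tray(38,0,hh)+d*8*mm,rpy(d,-s*ax(TA+np.pi/2)*-1)))
        # place: mz=-Z,mx=-fixx ; my=mz x mx
        mz,mx=ax(TA),-Z; my=np.cross(mz,mx); sg=np.sign(my@(s*ax(TA+np.pi/2)))
        mz,mx=-Z,-ax(FA); my=np.cross(mz,mx)
        d=np.cos(p)*mz+np.sin(p)*mx
        for hh in (42,200):
            print("place",s,th,hh,robot.inverse_kinematics(fix(15,0,hh)+d*8*mm,rpy(d,sg*my)))
E
```

```text
top x-profile y~0: [(-140, 2.0), (-134, 1.0), (-128, 11.0), (-122, 16.0), (-116, 5.0), (-110, 7.0), (-104, 6.0), (-98, 6.0), (-92, 7.0), (-86, 7.0), (-80, 5.0), (-74, 6.0), (-68, 10.0), (-62, 49.0), (-56, 49.0), (-50, 50.0), (-44, 48.0), (-38, 49.0), (-32, 49.0), (-26, 49.0), (-20, 49.0), (-14, 49.0), (-8, 48.0), (-2, 49.0), (4, 50.0), (10, 49.0), (16, 50.0), (22, 50.0), (28, 50.0), (34, 49.0), (40, 49.0), (46, 49.0), (52, 48.0), (58, 49.0), (64, 49.0), (70, 48.0), (76, 39.0), (82, 11.0), (88, 10.0), (94, 10.0), (100, 9.0), (106, 28.0), (112, 38.0), (124, 0.0), (130, 2.0)]
y-profile x~-95: [(-72, 2.0), (-68, 2.0), (-60, 49.0), (-56, 50.0), (-52, 49.0), (-48, 49.0), (-44, 49.0), (-40, 39.0), (-36, 7.0), (-32, 5.0), (-28, 7.0), (-24, 8.0), (-20, 6.0), (-16, 7.0), (-12, 6.0), (-8, 6.0), (-4, 7.0), (0, 7.0), (4, 7.0), (8, 6.0), (12, 5.0), (16, 6.0), (20, 5.0), (24, 5.0), (28, 6.0), (32, 6.0), (36, 7.0), (40, 29.0), (44, 50.0), (48, 49.0), (52, 49.0), (56, 49.0), (60, 50.0), (64, 15.0), (68, 2.0), (72, 2.0)]
blue x [-68.83  54.75] y [-28.33  28.63]
scene x-profile y~0: [(-140, 0.0), (-134
[... 2143 characters left out ...]
2 [ 0.87  1.29 -1.18  2.14 -0.78  0.3   0.83]
grasp -1 15 250 [ 0.91  0.88 -1.26  2.13 -1.01  0.54  0.69]
place -1 15 42 [-0.31  0.61  0.73  2.08 -0.41  0.46  0.99]
place -1 15 200 [-0.39  0.33  0.78  1.96 -0.05  0.77  0.72]
grasp -1 30 82 [ 0.69  0.93 -0.99  2.15 -1.02  0.35  0.85]
grasp -1 30 250 [ 0.83  0.6  -1.16  2.09 -0.86  0.59  0.4 ]
place -1 30 42 [-0.26  0.55  0.47  2.17  0.81  0.32 -0.3 ]
place -1 30 200 [-0.51  0.3   0.74  2.08  0.44  0.61  0.19]
grasp -1 45 82 [ 0.37  0.62 -0.67  2.14 -1.03  0.44  0.65]
grasp -1 45 250 [-0.12  0.24 -0.05  2.06 -1.03  0.89  0.4 ]
place -1 45 42 [-0.59  0.73  0.74  2.26  1.43  0.28 -1.1 ]
place -1 45 200 [-0.69  0.36  0.82  2.19  0.94  0.57 -0.38]
```

```bash
cat >> h.py <<'E'
def tdir(ph): p=np.deg2rad(ph); return ax(TA)*np.cos(p)-Z*np.sin(p)
def tori(ph,s=-1): return rpy(tdir(ph),s*ax(TA+np.pi/2))
def Lpt(al):
    a=np.deg2rad(al);H=np.array([56-36*np.sin(a) if al>2 else 55.,12.]);u=np.array([-np.cos(a),np.sin(a)]);n=np.array([np.sin(a),np.cos(a)])
    return H+122*u+30*n
def tcp_tip(al,ph,k=9,nose=11,dx=0,dz=0):
    p=np.deg2rad(ph);d=np.array([np.cos(p),-np.sin(p)]);e=np.array([np.sin(p),np.cos(p)])
    q=Lpt(al)+k*d-11*e-nose*d
    return tray(q[0]+dx,0,q[1]+dz)
def snap(robot,n,name):
    f=robot.grab_frame(n);cv2.imwrite(f"pics/{name}.png",f["image"][:,:,::-1]);np.savez(f"{name}.npz",**f);return f
def st(robot):
    s=robot.sense();print("t",round(s["t"],2),"tcp",np.round(s["tcp_pos"]*1000,1),"F",np.round(s["wrist_force"],1),"q",np.round(s["joint_pos"],2),"op",round(s["opening"],3));return s
E
python3 - <<'E'
from h import *
from plant import robot
robot.grip(0.0)
st(robot)
robot.goto(tcp_tip(0,50,dx=-22,dz=110),tori(50)); st(robot)
snap(robot,"scene","s1");snap(robot,"top","t1")
E
```

```text
t 0.87 tcp [223.7 636.9 221.9] F [-1.   0.7 -0.3] q [-1.26  0.47 -0.05  1.53  0.02  1.14 -0.08] op 0.002
t 3.03 tcp [490.2 116.8 146.7] F [ 0.6 -0.5 -0.1] q [-0.03  0.34  0.14  2.15 -1.    0.93  0.72] op 0.001
```

View pics/s1.png

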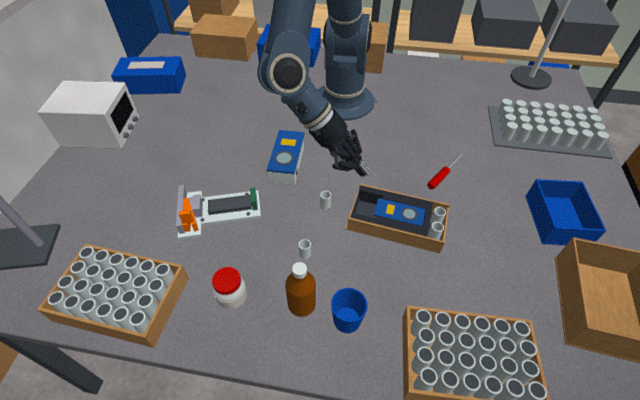

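View pics/t1.png

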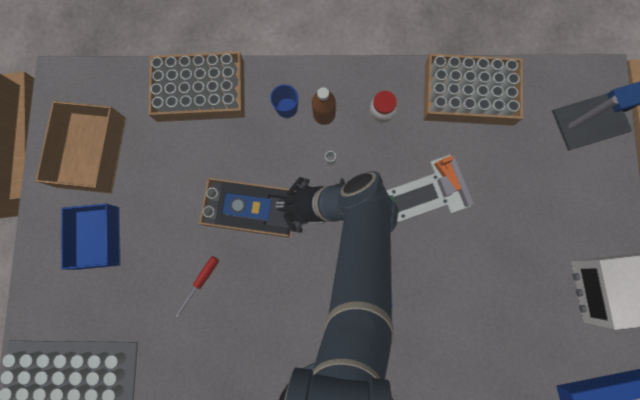

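Run:
```python
from h import *
np.set_printoptions(precision=1,suppress=True)
tcp=np.array([.4902,.1168,.1467]);d=tdir(50);y=ax(TA+np.pi/2);e=np.cross(y,d); e=e if e[2]>0 else -e
for n in("s1","t1"):
    f=load(n+".npz");W=cloud(f)-tcp
    a,b,c=[(W@v)*1000 for v in(d,y,e)]
    m=(abs(b)<40)&(abs(c)<30)&(a>-40)&(a<45)&(W[...,2]+tcp[2]>0.09)
    print(n,"pred tip px",proj(f,tcp+d*.011),m.sum())
    for lo in range(-40,45,5):
        k=m&(a>=lo)&(a<lo+5)
        if k.any(): print(lo,k.sum(),"b",np.percentile(b[k],[5,50,95]),"c",np.percentile(c[k],[5,50,95]))
    v,u=np.nonzero(m);I=f["image"][v.min()-10:v.max()+10,u.min()-10:u.max()+10,::-1]
    cv2.imwrite(f"pics/{n}z.png",cv2.resize(I,None,fx=8,fy=8,interpolation=cv2.INTER_CUBIC));print(u.min()-10,v.min()-10,I.shape)
```

```text
s1 pred tip px [[369.9 180. ]] 122
-40 26 b [-14.1  -8.7   4.6] c [-3.6  7.  12.6]
-35 22 b [-13.4  -7.4   6.6] c [-1.6  7.8 12.5]
-30 22 b [-13.6  -6.7   8.5] c [-3.2  8.6 13.1]
-25 21 b [-14.1  -9.1   3.1] c [-2.2  7.7 12.5]
-20 18 b [-12.6  -5.1   5.1] c [-4.4  8.8 13.3]
-15 12 b [-7.7 -5.3  4.9] c [-2.4  7.8 12.6]
-10 1 b [-5.9 -5.9 -5.9] c [0.9 0.9 0.9]
345 152 (34, 34, 3)
t1 pred tip px [[273.3 205.4]] 70
-40 19 b [-11.    4.4  13.1] c [ 5.2  7.2 10.9]
-35 16 b [-13.   -0.3  13.6] c [-3.5  8.3 12.1]
-30 14 b [-6.3  3.3 11.5] c [ 4.8  9.6 11.2]
-25 10 b [-12.5  -1.6  13. ] c [-1.6  6.4 11.5]
-20 10 b [-6.4  0.8  8.6] c [ 5.   9.6 11.6]
-15 1 b [-5.7 -5.7 -5.7] c [9.8 9.8 9.8]
266 189 (32, 28, 3)
```

View pics/s1z.png

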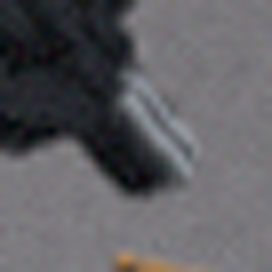

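View pics/t1z.png

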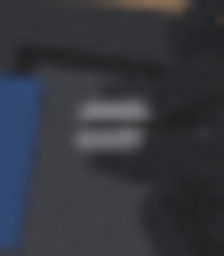

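Run:
```python
from h import *
np.set_printoptions(precision=1,suppress=True)
from plant import robot
s=robot.sense();print(s["tcp_pos"],s["tcp_rot"],tori(50),tcp_tip(0,50,dx=-22,dz=110),s["joint_velocities"])
tcp=s["tcp_pos"];M=Ro.from_euler("xyz",s["tcp_rot"]).as_matrix();d=M[:,2];y=M[:,0];e=-M[:,1] if M[2,1]<0 else M[:,1]
print(d,tdir(50))
for n in("s1","t1"):
    f=load(n+".npz");I=f["image"][:,:,::-1].copy()
    o=proj(f,tcp)[0].astype(int)-[25,25]
    Z8=cv2.resize(I[o[1]:o[1]+50,o[0]:o[0]+50],None,fx=12,fy=12,interpolation=cv2.INTER_CUBIC)
    for a,col in((-10,(0,255,255)),(0,(0,255,0)),(11,(0,0,255))):
        q=[tcp+d*a*mm+y*b*mm+e*c*mm for b,c in((-14,-11),(14,-11),(14,11),(-14,11))]
        p=((proj(f,q)-o+.5)*12).astype(np.int32)
        cv2.polylines(Z8,[p.reshape(-1,1,2)],True,col,1)
    cv2.imwrite(f"pics/{n}ov.png",Z8)
```

```text
[0.5 0.1 0.1] [-2.4 -0.  -0.1] [-2.4  0.  -0.1] [0.5 0.1 0.1] [ 0. -0.  0.  0. -0. -0. -0.]
[ 0.1  0.6 -0.8] [ 0.1  0.6 -0.8]
```

View pics/s1ov.png

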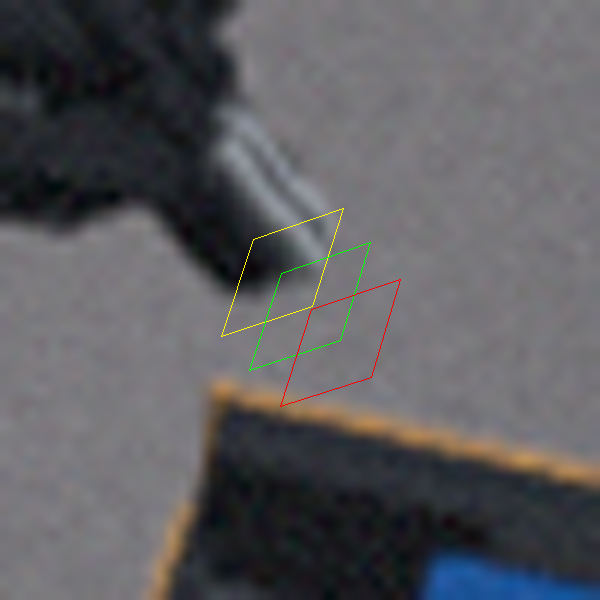

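View pics/t1ov.png

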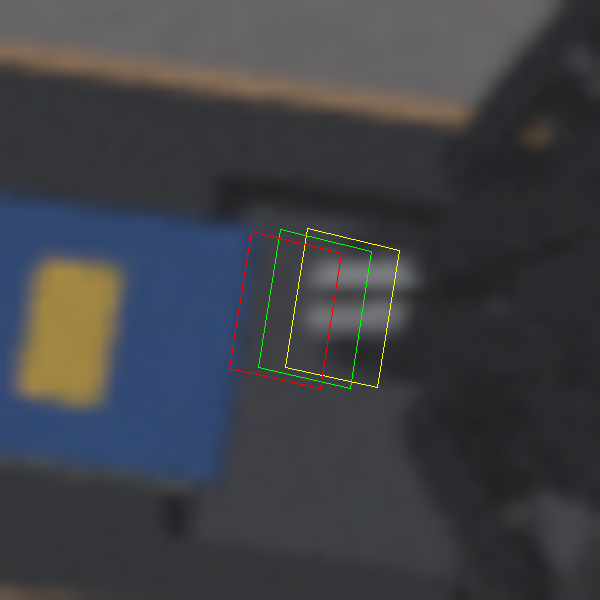

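```bash
python3 - <<'E'
from h import *
from plant import robot
robot.move_straight(tcp_tip(0,50,dx=-10,dz=10),vel=0.12); st(robot)
g=tcp_tip(0,50,dx=-10); g[2]=0.001
print(robot.move_straight(g,vel=0.025,contact_N=3)); st(robot)
snap(robot,"scene","s2")
E
python3 - <<'E'
import cv2
i=cv2.imread("pics/s2.png")[120:250,300:460];cv2.imwrite("pics/s2z.png",cv2.resize(i,None,fx=4.5,fy=4.5,interpolation=cv2.INTER_CUBIC))
E
```

```text
t 4.12 tcp [492.  127.5  46.8] F [ 0.3 -0.4  0.1] q [ 0.3   0.55 -0.29  2.18 -1.03  0.65  0.84] op -0.002
True
t 5.72 tcp [491.8 127.5   2.9] F [-0.6 -1.2  4. ] q [ 0.4   0.66 -0.41  2.18 -1.03  0.53  0.89] op -0.001
```

View pics/s2z.png

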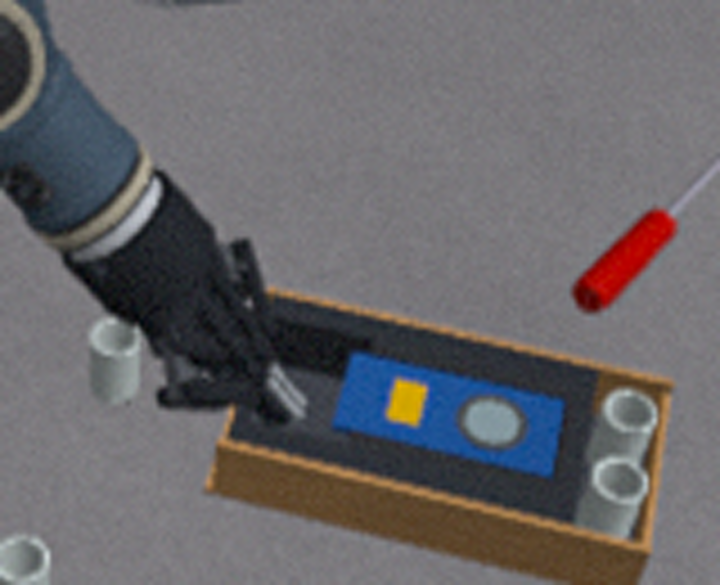

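Run:
```python
from h import *
np.set_printoptions(precision=1,suppress=True)
tcp=np.array([.4902,.1168,.1467]);d=tdir(50);y=ax(TA+np.pi/2);e=np.cross(y,d); e=e if e[2]>0 else -e
for n in("s1","t1"):
    f=load(n+".npz");W=cloud(f)-tcp
    a,b,c=[(W@v)*1000 for v in(d,y,e)]
    m=(abs(b)<90)&(abs(c)<60)&(a>-140)&(a<0)&(W[...,2]+tcp[2]>0.07)
    for lo in range(-140,0,10):
        k=m&(a>=lo)&(a<lo+10)
        if k.any(): print(n,lo+11.5,k.sum(),"b",np.percentile(b[k],[1,99]),"c",np.percentile(c[k],[1,99]), "c at |b|>35",np.percentile(c[k&(abs(b)>35)],[2,98]) if (k&(abs(b)>35)).any() else "")
```

```text
s1 -128.5 53 b [-39.   -0.5] c [-11.1  37.7] c at |b|>35 [-9.4 13.5]
s1 -118.5 84 b [-41.5   6.3] c [-6.7 14. ] c at |b|>35 [-6.8 14. ]
s1 -108.5 147 b [-44.4  36.8] c [-6.4 21.5] c at |b|>35 [-7.7 12.9]
s1 -98.5 149 b [-60.5  57.8] c [-9.6 21.9] c at |b|>35 [-9.6 13.8]
s1 -88.5 157 b [-62.   58.6] c [-9.8 19.5] c at |b|>35 [-9.6 14.6]
s1 -78.5 122 b [-57.7  53.6] c [-8.  19.4] c at |b|>35 [-8.  14.2]
s1 -68.5 122 b [-48.8  47.1] c [-9.2 18.8] c at |b|>35 [-8.6 14.7]
s1 -58.5 91 b [-39.1  38.7] c [-7.4 14.8] c at |b|>35 [-7.8 13.8]
s1 -48.5 63 b [-31.6  29.4] c [-9.2 15.5] c at |b|>35 
s1 -38.5 31 b [-15.1  10.5] c [-5.7 13.9] c at |b|>35 
s1 -28.5 48 b [-15.2  14.1] c [-5.3 12.7] c at |b|>35 
s1 -18.5 43 b [-15.1  11.7] c [-4.5 13.8] c at |b|>35 
s1 -8.5 30 b [-13.4  10.1] c [-5.  13.5] c at |b|>35 
s1 1.5 1 b [-5.9 -5.9] c [0.9 0.9] c at |b|>35 
t1 -128.5 16 b [-32.6  38.5] c [-0.4 29.7] c at |b|>35 [-0.4  8.1]
t1 -118.5 39 b [-42.  41.] c [-8.1 11.5] c at |b|>35 [-8.  10.5]
t1 -108.5 94 b [-48.4  49. ] c [-5.5 20.4] c at |b|>35 [-5.6  9.7]
t1 -98.5 179 b [-60.7  61. ] c [-13.2  19.5] c at |b|>35 [-12.9  12.6]
t1 -88.5 125 b [-57.7  58.9] c [ 1.8 17.7] c at |b|>35 [ 1.9 12.9]
t1 -78.5 109 b [-51.5  51. ] c [-6.1 17.8] c at |b|>35 [-1.9 12.7]
t1 -68.5 69 b [-46.4  42.7] c [-9.5 17.1] c at |b|>35 [ 9.2 13.5]
t1 -58.5 127 b [-34.3  35.4] c [-9.9 13.5] c at |b|>35 [ 9.9 13.2]
t1 -48.5 43 b [-25.7  25.3] c [-8.2 13. ] c at |b|>35 
t1 -38.5 24 b [-12.3  13.2] c [-9.6 11.7] c at |b|>35 
t1 -28.5 35 b [-13.2  13.6] c [-3.8 12.2] c at |b|>35 
t1 -18.5 24 b [-12.8  13.3] c [-3.6 11.6] c at |b|>35 
t1 -8.5 11 b [-8.6  9.9] c [ 5.  11.7] c at |b|>35
```

Run:
```python
from h import *
from plant import robot
N=-11.5
robot.move_straight(tcp_tip(0,50,nose=N,dx=-12),vel=0.06); st(robot)
print(robot.move_straight(tcp_tip(0,50,nose=N,dx=6),vel=0.03,contact_N=4)); s=st(robot)
print("excess x vs expected contact mm",(s["tcp_pos"]-tcp_tip(0,50,nose=N))@ax(TA)*1000)
```

```text
t 6.27 tcp [493.4 140.2  19.5] F [-0.4  0.1 -0.6] q [ 0.37  0.62 -0.41  2.18 -1.03  0.55  0.84] op -0.001
True
t 6.78 tcp [495.  154.   18.3] F [ 0.3  0.1 -0.1] q [ 0.37  0.63 -0.44  2.18 -1.03  0.51  0.82] op -0.002
excess x vs expected contact mm 2.2222082597789146
```

```bash
sed -i 's/^TA=.*/TA=np.deg2rad(82.4); TO=np.array([.5032,.2135,0])+.0015*np.array([.132,.991,0])/; s/^FA=.*/FA=np.deg2rad(109.9); FO=np.array([.5361,-.2494,0])/' h.py
python3 - <<'E'
from h import *
from plant import robot
N=-11.5
for al in (6,14,22,30):
    ph=max(50,al+4)
    c=robot.move_straight(tcp_tip(al,ph,nose=N),vel=0.04,attitude=tori(ph),contact_N=40); s=st(robot)
    if c: print("STOP");break
snap(robot,"scene","s3");snap(robot,"top","t3")
E
python3 - <<'E'
import cv2
i=cv2.imread("pics/s3.png")[120:250,300:460];cv2.imwrite("pics/s3z.png",cv2.resize(i,None,fx=4.5,fy=4.5,interpolation=cv2.INTER_CUBIC))
E
```

```text
t 7.27 tcp [495.5 153.8  31.9] F [-0.8 -1.9 -1.5] q [ 0.36  0.6  -0.43  2.18 -1.01  0.54  0.79] op -0.002
t 7.83 tcp [495.8 156.3  48.1] F [-0.9 -3.7 -0.9] q [ 0.35  0.57 -0.42  2.17 -1.    0.57  0.75] op -0.001
t 8.37 tcp [496.3 161.3  63.2] F [ 0.4 -2.6  0.2] q [ 0.33  0.54 -0.42  2.17 -0.98  0.59  0.71] op 0.001
t 8.89 tcp [497.  168.1  76.6] F [ 0.2 -1.3  0.3] q [ 0.32  0.51 -0.41  2.16 -0.97  0.61  0.68] op 0.002
```

View pics/s3z.png

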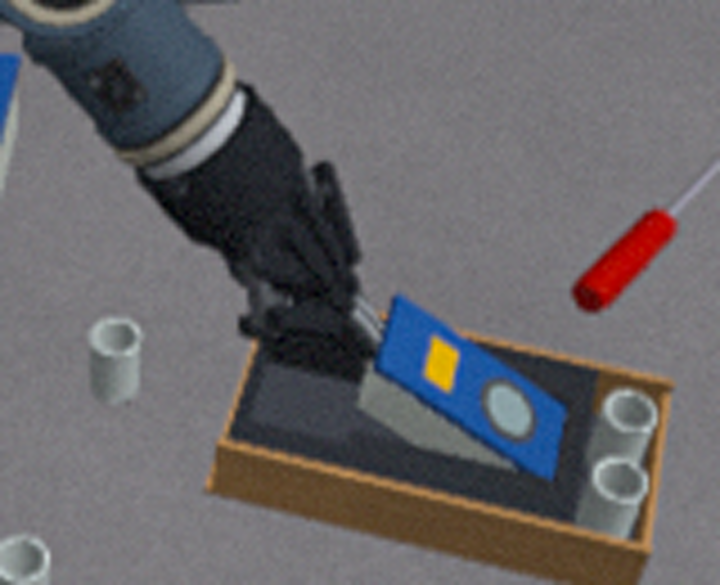

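```bash
python3 - <<'E'
from h import *
from plant import robot
N=-11.5
for al in (40,50,58,66,72):
    ph=min(90,max(50,al+4))
    c=robot.move_straight(tcp_tip(al,ph,nose=N),vel=0.045,attitude=tori(ph),contact_N=40); s=st(robot)
    if c: print("STOP");break
snap(robot,"scene","s4");snap(robot,"top","t4")
E
python3 - <<'E'
import cv2
i=cv2.imread("pics/s4.png")[100:250,300:460];cv2.imwrite("pics/s4z.png",cv2.resize(i,None,fx=4,fy=4,interpolation=cv2.INTER_CUBIC))
E
```

```text
t 9.55 tcp [498.6 179.1  90.9] F [-0.4 -0.7 -0.5] q [ 0.29  0.48 -0.41  2.16 -0.96  0.62  0.63] op -0.005
t 10.07 tcp [500.1 191.3 101.6] F [-0.7 -0.6  0.4] q [ 0.19  0.43 -0.36  2.14 -0.88  0.61  0.48] op 0.002
t 10.49 tcp [501.3 201.2 107.8] F [ 0.  -1.   0.8] q [ 0.01  0.38 -0.25  2.11 -0.68  0.6   0.21] op 0.002
t 10.92 tcp [502.5 211.8 111.8] F [-0.5 -0.5  0. ] q [-0.18  0.35 -0.14  2.06 -0.47  0.63 -0.07] op -0.003
t 11.28 tcp [503.8 220.9 113.9] F [-0.5 -0.7 -0.4] q [-0.32  0.35 -0.06  2.02 -0.31  0.67 -0.27] op 0.001
```

View pics/s4z.png

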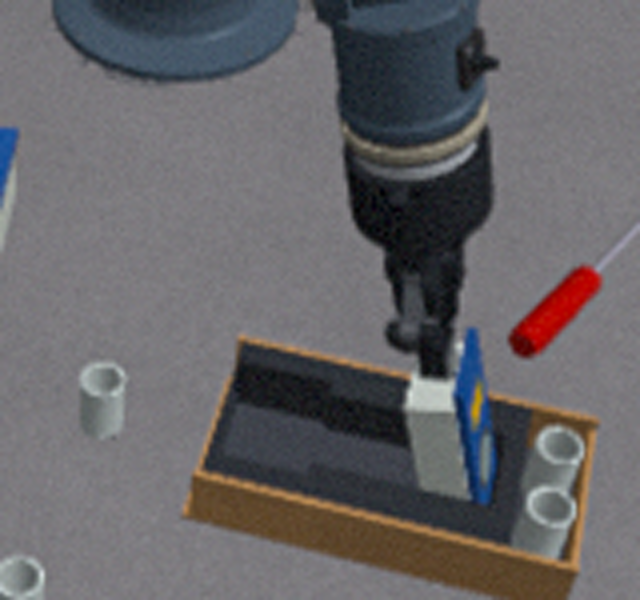

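```bash
python3 - <<'E'
from h import *
from plant import robot
N=-11.5
for al,cn in ((79,40),(86,20),(90,8)):
    ph=min(90,al+4)
    c=robot.move_straight(tcp_tip(al,ph,nose=N),vel=0.035,attitude=tori(ph),contact_N=cn); s=st(robot)
p=s["tcp_pos"]
robot.move_straight(p-ax(TA)*5*mm,vel=.04); robot.move_straight(p-ax(TA)*8*mm+Z*.08,vel=.15)
st(robot)
snap(robot,"scene","s5");snap(robot,"top","t5")
E
python3 - <<'E'
import cv2
i=cv2.imread("pics/s5.png")[100:250,300:460];cv2.imwrite("pics/s5z.png",cv2.resize(i,None,fx=4,fy=4,interpolation=cv2.INTER_CUBIC))
E
```

```text
t 11.86 tcp [505.5 232.3 115.3] F [0.2 0.5 0.2] q [-0.46  0.37  0.01  1.97 -0.16  0.74 -0.47] op -0.001
t 12.35 tcp [507.2 244.  114.9] F [ 0.2 -0.4  0.5] q [-0.58  0.4   0.07  1.91 -0.04  0.82 -0.62] op -0.002
t 12.75 tcp [508.6 253.3 113.4] F [-0.  -0.3 -0.1] q [-0.59  0.41  0.07  1.9  -0.04  0.83 -0.64] op 0.005
t 13.72 tcp [507.  245.2 192.7] F [-0.5  0.5 -0.9] q [-0.59  0.31  0.07  1.84 -0.03  0.99 -0.63] op -0.003
```

View pics/s5z.png

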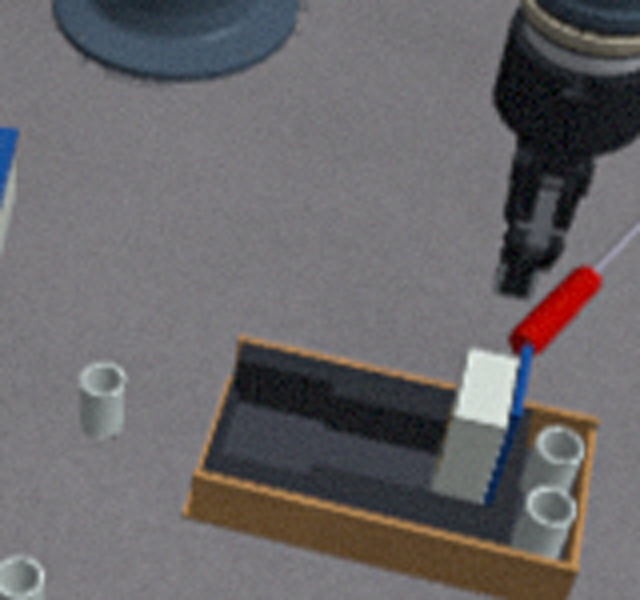

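Run:
```python
from h import *
np.set_printoptions(precision=1,suppress=True)
for n in("s5","t5"):
    f=load(n+".npz");W=cloud(f)-TO
    a,b,h=W@ax(TA)*1000,W@ax(TA+np.pi/2)*1000,W[...,2]*1000
    reg=(abs(b)<45)&(abs(a-38)<50)
    for lo,hi in((112,127),(128,140),(60,110)):
        m=reg&(h>lo)&(h<hi)
        if m.sum()>3: print(n,lo,m.sum(),"x",np.percentile(a[m],[2,50,98]),"y",np.percentile(b[m],[2,50,98]),"h",np.percentile(h[m],[2,50,98]))
    m=reg&(h>114)&(h<126); 
    if m.sum()>10: r=cv2.minAreaRect(np.c_[a[m],b[m]].astype(np.float32));print(r, np.polyfit(a[m],h[m],1))
```

```text
s5 112 282 x [19.5 34.8 51.9] y [-29.1  -6.6  26.1] h [113.1 121.9 124.9]
s5 128 55 x [49.2 51.9 55.2] y [-27.4  -4.4  26.3] h [128.6 134.  136.5]
s5 60 229 x [18.9 35.6 54.3] y [-29.8 -27.1   6.8] h [ 60.9  85.6 108.9]
((37.031307220458984, -0.3957500457763672), (58.16835403442383, 35.635284423828125), 89.74983978271484) [  0.  121.4]
t5 112 279 x [15.5 29.3 46.3] y [-26.5   3.   27.8] h [115.9 122.2 126.3]
t5 128 19 x [24.9 46.5 50.9] y [ 4.2 17.1 27.9] h [128.3 133.5 137.9]
t5 60 126 x [14.7 16.1 47.2] y [-25.2   8.   28.4] h [ 62.4  84.5 108.5]
((31.103647232055664, 0.2581615447998047), (56.36484146118164, 32.127601623535156), 89.87334442138672) [  0.  121.2]
```

```bash
cat >> h.py <<'E'
TH=30
def grasp_tcp(back=0,zg=82,adv=38):
    d=tdir(TH);return tray(38,0,zg)+d*(adv-back)*mm
E
python3 - <<'E'
from h import *
from plant import robot
p=robot.sense()["tcp_pos"]
robot.move_straight(p-ax(TA)*50*mm,vel=.2)
robot.grip(1.0)
st(robot)
try:
    robot.move_straight(grasp_tcp(110),vel=.15,attitude=tori(TH))
except robot.IKError as e:
    print("IKE",e); robot.goto(grasp_tcp(110),tori(TH))
st(robot)
snap(robot,"scene","s6");snap(robot,"top","t6")
try:
    print(robot.inverse_kinematics(grasp_tcp(0),tori(TH)))
except Exception as e: print(e)
E
python3 - <<'E'
import cv2
i=cv2.imread("pics/s6.png")[80:250,260:460];cv2.imwrite("pics/s6z.png",cv2.resize(i,None,fx=4,fy=3.5,interpolation=cv2.INTER_CUBIC))
E
```

```text
t 15.0 tcp [500.  195.5 192. ] F [0.9 0.9 0.6] q [-0.53  0.27  0.09  1.9  -0.03  0.97 -0.55] op 0.999
t 18.42 tcp [500.2 191.  118.2] F [-0.  -0.7  0.2] q [ 0.74  0.74 -0.85  2.16 -1.02  0.61  0.84] op 1.0
[ 0.6627564   1.00622478 -1.04395577  2.14381421 -1.00873116  0.25455033
  0.84511745]
```

View pics/s6z.png

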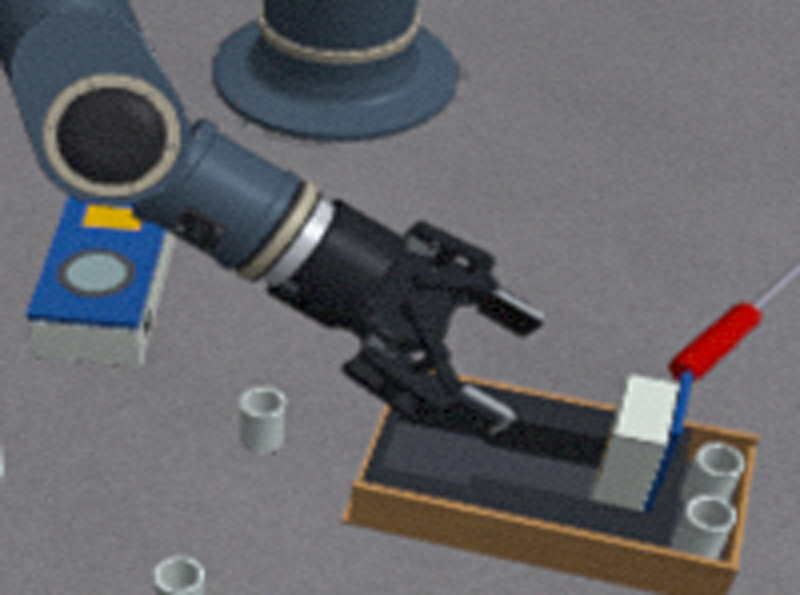

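Run:
```python
from h import *
np.set_printoptions(precision=1,suppress=True)
tcp=np.array([.5002,.1910,.1182]);d=tdir(30);y=ax(TA+np.pi/2);e=np.cross(y,d); e=e if e[2]>0 else -e
for n in("s6","t6"):
    f=load(n+".npz");W=cloud(f);V=W-tcp
    a,b,c=[(V@v)*1000 for v in(d,y,e)]
    for sg in(-1,1):
        m=(b*sg>30)&(b*sg<65)&(abs(c)<25)&(a>-60)&(a<25)&(W[...,2]>.06)
        if m.sum()>5: print(n,sg,m.sum(),"a max",np.sort(a[m])[-8:],"b",np.percentile(b[m&(a>-50)],[3,50,97]),"c",np.percentile(c[m],[3,97]))
    D=W-TO;x,yy,h=D@ax(TA)*1000,D@y*1000,W[...,2]*1000
    m=(h>118)&(h<126)&(abs(yy)<40)&(x>10)&(x<60); print("module y rel tool axis",np.percentile(b[m],[1,50,99]),"x",np.percentile(x[m],[1,99]))
```

```text
s6 -1 140 a max [-24.4 -23.8 -23.8 -23.6 -23.4 -23.2 -22.  -21.8] b [-56.8 -50.2 -42.5] c [-5.9 12.7]
s6 1 141 a max [-24.5 -23.6 -23.3 -23.2 -23.1 -23.  -23.  -22.8] b [41.5 43.8 56. ] c [-9.5 13. ]
module y rel tool axis [-28.4  -3.2  28.1] x [19.5 52.9]
t6 -1 68 a max [-31.2 -30.9 -30.7 -30.5 -30.5 -28.7 -27.7 -26.2] b [-54.3 -45.7 -42.3] c [-7.  12.9]
t6 1 63 a max [-31.6 -31.1 -30.8 -30.7 -30.5 -26.8 -26.  -24.5] b [44.1 49.4 56.3] c [-2.8 12.6]
module y rel tool axis [-26.8   0.6  27.8] x [15.5 46.4]
```

```bash
python3 - <<'E'
from h import *
from plant import robot
c=robot.move_straight(grasp_tcp(0),vel=.08,contact_N=8); st(robot)
if not c:
    robot.grip(0.5,strength=70); st(robot)
    snap(robot,"scene","s7")
    p=robot.sense()["tcp_pos"]
    robot.move_straight(p+Z*.012-ax(TA)*1*mm,vel=.04); st(robot)
    robot.move_straight(p+Z*.06-ax(TA)*6*mm,vel=.1); st(robot)
    snap(robot,"scene","s8");snap(robot,"top","t8")
E
python3 - <<'E'
import cv2
i=cv2.imread("pics/s8.png")[80:250,260:460];cv2.imwrite("pics/s8z.png",cv2.resize(i,None,fx=4,fy=3.5,interpolation=cv2.INTER_CUBIC))
E
```

```text
t 20.04 tcp [513.  284.9  63.1] F [-0.3 -0.2  0.6] q [ 0.66  1.   -1.04  2.14 -1.03  0.26  0.86] op 0.998
t 20.43 tcp [513.  284.9  63.4] F [-1.4 -6.9  6. ] q [ 0.66  1.   -1.04  2.14 -1.03  0.26  0.86] op 0.647
t 20.93 tcp [512.9 283.7  75.2] F [-0.9  0.6 -3.7] q [ 0.66  0.97 -1.04  2.14 -1.03  0.28  0.84] op 0.65
t 21.57 tcp [512.  278.7 122.9] F [-0.2 -0.7 -4.3] q [ 0.67  0.84 -1.03  2.14 -1.02  0.38  0.74] op 0.652
```

View pics/s8z.png

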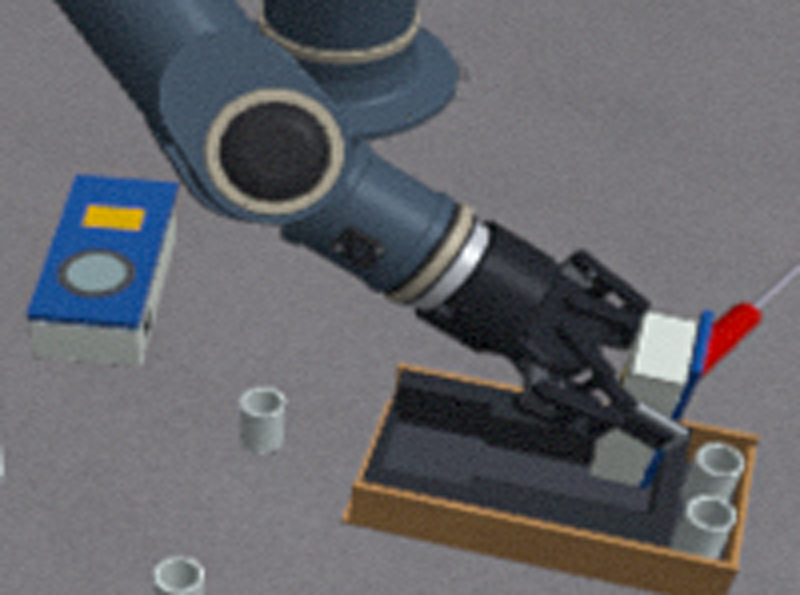

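```bash
cat >> h.py <<'E'
def place_tcp(up=0,x=0,y=0,adv=38):
    d=pdir();return fix(15+x,y,42+up)+d*adv*mm
def pdir(): return -np.cos(np.deg2rad(TH))*Z-np.sin(np.deg2rad(TH))*ax(FA)
def pori(): return rpy(pdir(),-ax(FA+np.pi/2))
E
python3 - <<'E'
from h import *
np.set_printoptions(precision=1,suppress=True)
tcp=np.array([.5120,.2787,.1229]);gp=tcp-tdir(30)*.038
for n in("s8","t8"):
    f=load(n+".npz");W=cloud(f);D=W-TO;x,y,h=D@ax(TA)*1000,D@ax(TA+np.pi/2)*1000,W[...,2]*1000
    m=(h>170)&(h<188)&(abs(y)<40)&(x>0)&(x<47); print(n,m.sum(),np.percentile(x[m],[1,99]),np.percentile(y[m],[1,99]),np.median(h[m]),np.polyfit(x[m],h[m],1))
    H=hsv(f);b=(cv2.inRange(H,(100,120,40),(125,255,255))>0)&(h>60)&(abs(y)<45)&(abs(x-40)<40)
    if b.sum()>5: print("blue",b.sum(),np.percentile(x[b],[2,50,98]),"h",np.percentile(h[b],[1,99]))
g=gp-TO;print("gp",g@ax(TA)*1000,g@ax(TA+np.pi/2)*1000,gp[2]*1000)
from plant import robot
p=robot.sense()["tcp_pos"]
robot.move_straight(p+Z*.13,vel=.18); st(robot)
print(robot.inverse_kinematics(place_tcp(130),pori()))
E
```

```text
s8 353 [ 0.7 46.6] [-33.6  27.6] 181.81030829750472 [  0.1 177.5]
blue 102 [43.9 48.5 51.8] h [ 74.7 196.2]
t8 386 [ 1.3 45. ] [-31.2  29.9] 182.22108014420104 [  0.1 178.1]
blue 52 [44.8 47.2 50.2] h [189.4 198.7]
gp 31.382515448999705 -0.09991855659658737 141.9
t 22.53 tcp [511.1 278.4 251.2] F [-0.2  0.1 -4.6] q [ 0.7  0.5 -1.1  2.1 -1.   0.6  0.5] op 0.65
[ 0.4  0.4 -0.4  2.1  1.   0.7 -0.3]
```

```bash
python3 - <<'E'
from h import *
from plant import robot
robot.goto(place_tcp(130),pori()); st(robot)
snap(robot,"scene","s9");snap(robot,"top","t9")
E
python3 - <<'E'
import cv2
i=cv2.imread("pics/s9.png")[80:260,140:360];cv2.imwrite("pics/s9z.png",cv2.resize(i,None,fx=3.5,fy=3.3,interpolation=cv2.INTER_CUBIC))
i=cv2.imread("pics/t9.png")[120:260,340:500];cv2.imwrite("pics/t9z.png",cv2.resize(i,None,fx=4,fy=4,interpolation=cv2.INTER_CUBIC))
E
```

```text
t 24.37 tcp [ 537.2 -252.2  138.2] F [ 0.4 -0.8 -3.2] q [ 0.43  0.36 -0.37  2.06  0.97  0.75 -0.29] op 0.645
```

View pics/s9z.png

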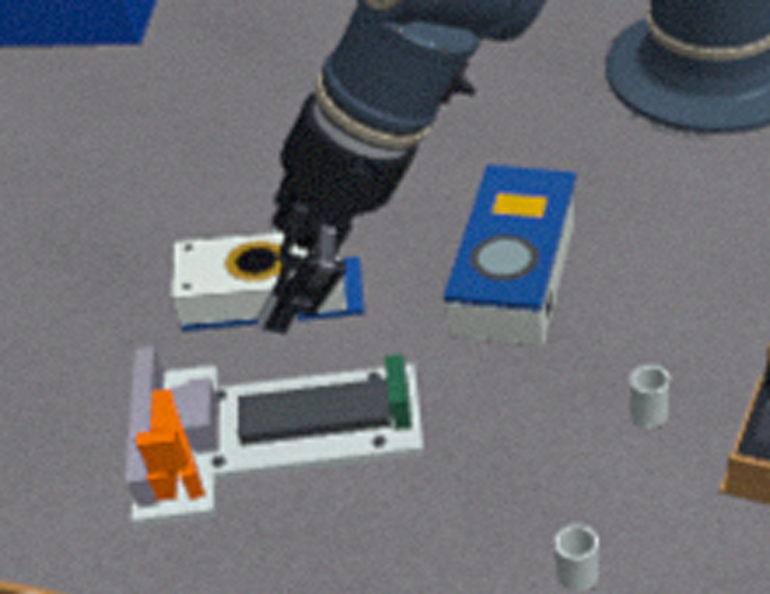

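View pics/t9z.png

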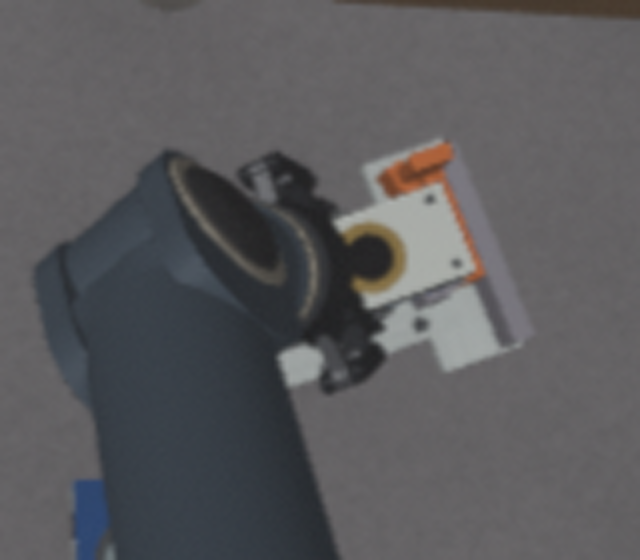

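```bash
cat > meas.py <<'E'
from h import *
np.set_printoptions(precision=1,suppress=True)
def meas(n,lo,hi):
    f=load(n+".npz");W=cloud(f);D=W-FO;x,y,h=D@ax(FA)*1000,D@ax(FA+np.pi/2)*1000,W[...,2]*1000
    H=hsv(f)
    w=(cv2.inRange(H,(0,0,95),(180,60,255))>0)&(h>lo)&(h<hi)&(abs(y)<50)&(abs(x)<90)
    xw=w&(x<-15)
    A=np.c_[x[xw],y[xw],np.ones(xw.sum())];co=np.linalg.lstsq(A,h[xw],rcond=None)[0]
    print(n,w.sum(),"x",np.percentile(x[w],[1,99]),"y(heel)",np.percentile(y[xw],[1,50,99]),"h",np.median(h[xw]),"slopes",co[:2]*57.3)
    # heel end yaw
    r=cv2.minAreaRect(np.c_[x[xw],y[xw]].astype(np.float32));print("  rect",np.array(r[0]),np.array(r[1]),round(r[2],1))
    b=(cv2.inRange(H,(100,120,30),(125,255,255))>0)&(abs(y)<50)&(abs(x)<90)&(h>lo-60)
    if b.sum()>5: print("  blue x",np.percentile(x[b],[1,99]),"y",np.percentile(y[b],[1,99]),"h",np.percentile(h[b],[2,98]))
    # fixture: stop
    g=(cv2.inRange(H,(60,60,10),(95,255,255))>0)&(h>42)&(h<50)&(abs(x-79)<20)&(abs(y)<40)
    if g.sum()>5: print("  stop top x",np.percentile(x[g],[2,98]),x[g].mean(),"y",np.percentile(y[g],[2,98]))
    return x,y,h,H
E
python3 - <<'E'
from meas import *
for n in("s9","t9"): meas(n,178,202)
E
```

```text
s9 456 x [-50.7  44.7] y(heel) [-29.8  -8.5  27.1] h 189.7657261764193 slopes [-1.   4.5]
  rect [-33.2  -1.4] [58.6 35.7] 89.6
  blue x [-48.5  68.8] y [-37.1  25.4] h [154.4 194.9]
  stop top x [73.1 85.5] 79.22371708688813 y [-25.3  23.3]
t9 487 x [-53.5  11.3] y(heel) [-26.6   1.9  28.6] h 191.55654040921905 slopes [-1.   0.1]
  rect [-34.7   0.8] [39.3 56.2] 0.1
```

```bash
cat >> h.py <<'E'
def place2(up=0,x=0,y=0,adv=38,tilt=-1.0):
    Rr=Ro.from_rotvec(np.deg2rad(tilt)*ax(FA+np.pi/2))
    M=Rr*Ro.from_euler("xyz",pori())
    return fix(15+x,y,42+up)+M.as_matrix()[:,2]*adv*mm, M.as_euler("xyz")
E
python3 - <<'E'
from h import *
from plant import robot
p,o=place2(up=12,x=-2)
robot.move_straight(p,vel=.1,attitude=o); st(robot)
snap(robot,"scene","s10");snap(robot,"top","t10")
E
python3 - <<'E'
from meas import *
for n in("s10","t10"): meas(n,62,84)
i=cv2.imread("pics/s10.png")[140:260,160:300];cv2.imwrite("pics/s10z.png",cv2.resize(i,None,fx=5,fy=5,interpolation=cv2.INTER_CUBIC))
E
```

```text
t 25.8 tcp [ 538.4 -254.5   21.3] F [-0.2 -0.1 -4.2] q [ 0.35  0.56 -0.27  2.12  1.26  0.62 -0.62] op 0.652
s10 382 x [-54.1  39.8] y(heel) [-29.9  -8.3  26. ] h 72.4109302556555 slopes [-0.   3.1]
  rect [-35.4  -1.1] [39.7 59.7] 0.8
  blue x [-50.   66.5] y [-32.   27.3] h [ 34.9 146.3]
  stop top x [73.1 86. ] 79.35131868476131 y [-25.5  22.7]
t10 408 x [-57.1   7.7] y(heel) [-26.7   1.5  28.5] h 74.0800555248605 slopes [-0.6 -0.6]
  rect [-37.    0.6] [56.2 43.1] 89.7
```

View pics/s10z.png

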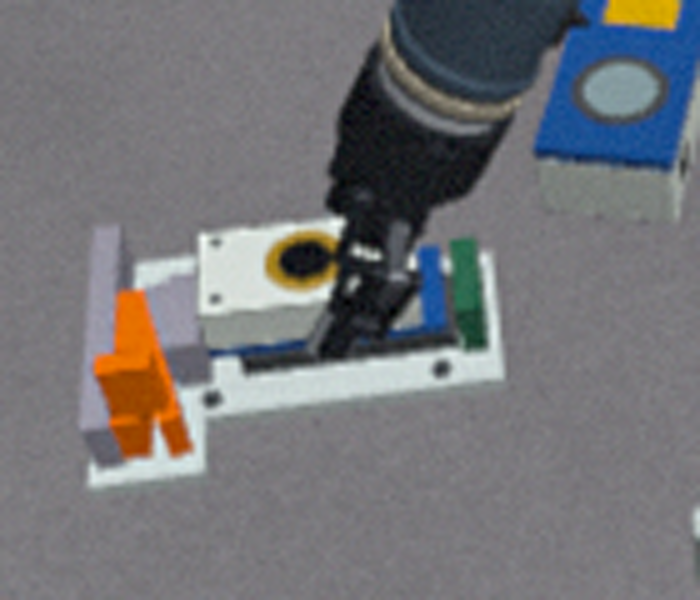

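Run:
```python
from meas import *
for n in("s0","t0","s10","t10"):
    f=load({"s0":"scene0","t0":"top0"}.get(n,n)+".npz");W=cloud(f);D=W-FO;x,y,h=D@ax(FA)*1000,D@ax(FA+np.pi/2)*1000,W[...,2]*1000
    H=hsv(f);g=(cv2.inRange(H,(0,0,60),(180,60,255))>0)&(h>41)&(h<51)&(x>-86)&(x<-50)&(abs(y+3)<18)
    g2=(cv2.inRange(H,(60,60,10),(95,255,255))>0)&(h>42)&(h<51)&(abs(x-79)<20)&(abs(y)<40)
    print(n,g.sum(),np.percentile(x[g],[50,90,97,100]) if g.any() else 0, "stop",np.percentile(x[g2],[0,3,10,50]) if g2.any() else 0,np.percentile(y[g2],[3,97]) if g2.any() else 0)
```

```text
s0 94 [-70.8 -61.5 -60.4 -59.2] stop [72.8 73.1 73.8 79.1] [-24.4  23. ]
t0 113 [-73.1 -64.3 -62.6 -61.4] stop [69.9 71.2 72.  77.4] [-20.2  22.8]
s10 88 [-71.2 -63.2 -60.8 -60.1] stop [72.9 73.2 73.7 79.2] [-25.3  22.2]
t10 92 [-75.4 -67.6 -66.1 -65.2] stop 0 0
```

```bash
python3 - <<'E'
from h import *
from plant import robot
p,o=place2(up=1.5,x=-2); robot.move_straight(p,vel=.04,attitude=o); st(robot)
p,o=place2(up=-5,x=-2)
print(robot.move_straight(p,vel=.012,contact_N=3.0)); st(robot)
snap(robot,"scene","s11")
E
python3 - <<'E'
from meas import *
meas("s11",48,72)
i=cv2.imread("pics/s11.png")[140:260,160:300];cv2.imwrite("pics/s11z.png",cv2.resize(i,None,fx=5,fy=5,interpolation=cv2.INTER_CUBIC))
E
```

```text
t 26.31 tcp [ 538.4 -254.7   10.5] F [ 1.2  0.1 -0.7] q [ 0.34  0.58 -0.26  2.12  1.29  0.61 -0.66] op 0.648
True
t 26.52 tcp [ 538.3 -254.8   10.4] F [-0.2  0.3  5.6] q [ 0.34  0.58 -0.26  2.12  1.29  0.61 -0.66] op 0.649
s11 414 x [-54.9  54.6] y(heel) [-29.6  -8.8  26.8] h 60.817378688954875 slopes [0.7 3.8]
  rect [-44.6  -1.9] [58.8 56.9] 89.7
  blue x [-47.1  66.5] y [-32.2  26.1] h [24.6 33.4]
  stop top x [73.  85.6] 79.08621043763456 y [-26.6  23.5]
```

View pics/s11z.png

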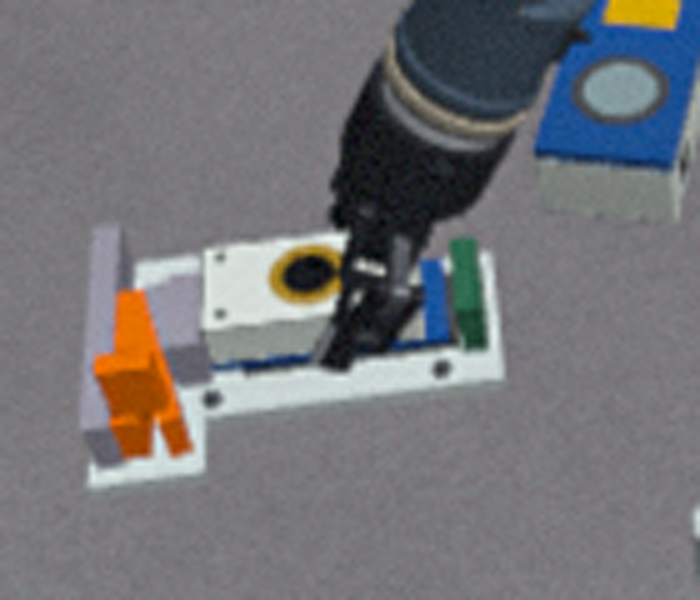

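```bash
python3 - <<'E'
from h import *
from plant import robot
robot.grip(0.78); robot.grip(1.0); st(robot)
s=robot.sense();d=Ro.from_euler("xyz",s["tcp_rot"]).as_matrix()[:,2]
robot.move_straight(s["tcp_pos"]-d*.05,vel=.08); robot.move_straight(s["tcp_pos"]-d*.16,vel=.2); st(robot)
robot.grip(0.0)
snap(robot,"scene","s12");snap(robot,"top","t12")
E
python3 - <<'E'
from meas import *
for n in("s12","t12"): meas(n,48,72)
i=cv2.imread("pics/s12.png")[140:260,160:300];cv2.imwrite("pics/s12z.png",cv2.resize(i,None,fx=5,fy=5,interpolation=cv2.INTER_CUBIC))
E
```

```text
t 27.18 tcp [ 537.6 -254.4    9.5] F [ 0.   0.9 -0.7] q [ 0.34  0.58 -0.26  2.12  1.29  0.61 -0.66] op 1.005
t 28.65 tcp [ 510.6 -182.2  148.6] F [-1.2 -0.4 -0.2] q [ 0.35  0.3  -0.42  2.12  0.9   0.81 -0.36] op 1.0
s12 669 x [-56.9  54.6] y(heel) [-30.   -7.8  26.7] h 59.4744846228243 slopes [3.8 3.8]
  rect [-45.6  -1.3] [59.8 59.2] 1.2
  blue x [-44.   66.8] y [-30.4  26.8] h [24.3 32.8]
  stop top x [73. 86.] 79.23629677858837 y [-25.3  23.8]
t12 775 x [-78.2  51.2] y(heel) [-26.5   0.8  28.5] h 60.74085158379746 slopes [10.7 -0.1]
  rect [-49.3   0.7] [68.1 55.9] 0.2
```

View pics/s12z.png

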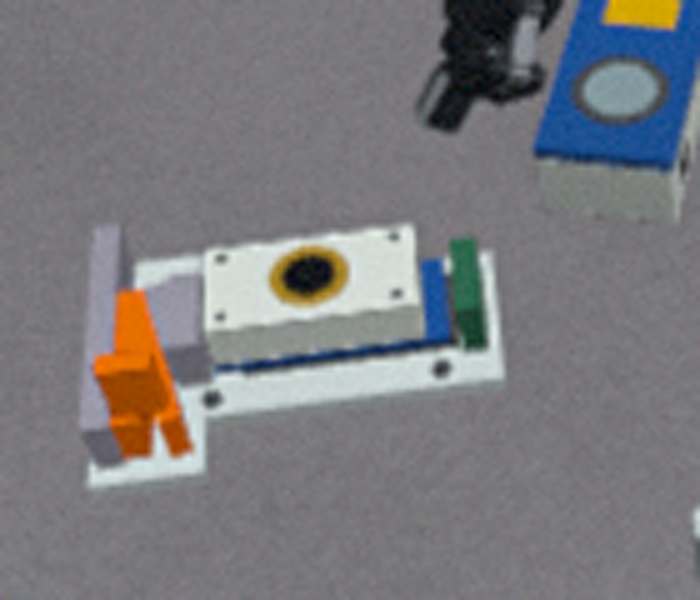

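```bash
python3 - <<'E'
from h import *
from plant import robot
tip=55
def P(y,up=0): return fix(-88,y,tip-11.5+up)
best=None
for s in(1,-1):
    o=rpy(-Z,s*ax(FA)); q=robot.inverse_kinematics(P(-92,90),o);q2=robot.inverse_kinematics(P(-20),o);print(s,q,q2)
    q0=robot.sense()["joint_pos"]
    if q is not None and q2 is not None:
        c=abs(q-q0).max()
        if best is None or c<best[0]: best=(c,s,o)
o=best[2]
robot.goto(P(-92,90),o); st(robot)
robot.move_straight(P(-92),vel=.12); st(robot)
snap(robot,"scene","s13");snap(robot,"top","t13")
E
python3 - <<'E'
import cv2
i=cv2.imread("pics/s13.png")[140:260,140:280];cv2.imwrite("pics/s13z.png",cv2.resize(i,None,fx=5,fy=5,interpolation=cv2.INTER_CUBIC))
E
```

```text
1 [ 0.85229548  0.74776204 -0.79224432  1.47067991  0.5570429   1.15725576
  1.88594795] [ 0.96839153  0.79379344 -0.80410389  1.66071091  0.66572991  0.98168624
  1.84587501]
-1 [ 0.50528146  0.62259877 -0.20435484  1.49503891  0.13781529  1.03805981
 -0.95531689] [ 0.63615658  0.65914275 -0.27799723  1.6821465   0.22927128  0.83237502
 -0.96502427]
t 30.32 tcp [ 652.2 -300.   132.7] F [0.2 0.8 0.5] q [ 0.51  0.62 -0.21  1.5   0.14  1.04 -0.95] op 0.001
t 31.23 tcp [ 653.3 -300.9   44.5] F [ 0.9  0.1 -0.1] q [ 0.5   0.72 -0.19  1.55  0.16  0.89 -0.97] op 0.004
```

View pics/s13z.png

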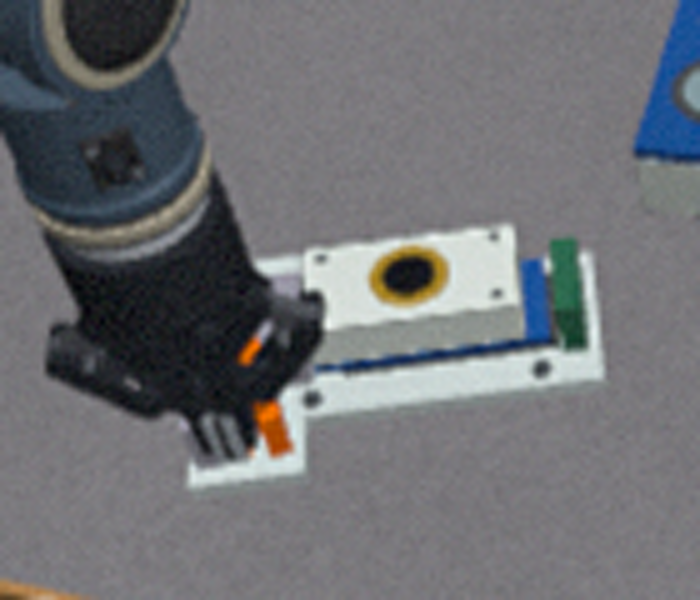

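```bash
python3 - <<'E'
from h import *
from plant import robot
def P(y,up=0): return fix(-88,y,43.5+up)
print(robot.move_straight(P(-74),vel=.05,contact_N=12)); st(robot)
print(robot.move_straight(P(-20),vel=.03,contact_N=18)); s=st(robot)
print("tool y",(s["tcp_pos"]-FO)@ax(FA+np.pi/2)*1000)
snap(robot,"scene","s14")
E
python3 - <<'E'
import cv2
i=cv2.imread("pics/s14.png")[140:260,140:280];cv2.imwrite("pics/s14z.png",cv2.resize(i,None,fx=5,fy=5,interpolation=cv2.INTER_CUBIC))
E
```

```text
False
t 31.83 tcp [ 635.1 -307.5   43.6] F [-0.5 -0.1 -0.4] q [ 0.52  0.7  -0.19  1.59  0.16  0.87 -0.96] op -0.002
True
t 33.13 tcp [ 599.9 -319.9   43.7] F [ 1.7 -0.   0.9] q [ 0.57  0.66 -0.2   1.67  0.16  0.82 -0.92] op -0.003
tool y -35.986821508011396
```

View pics/s14z.png

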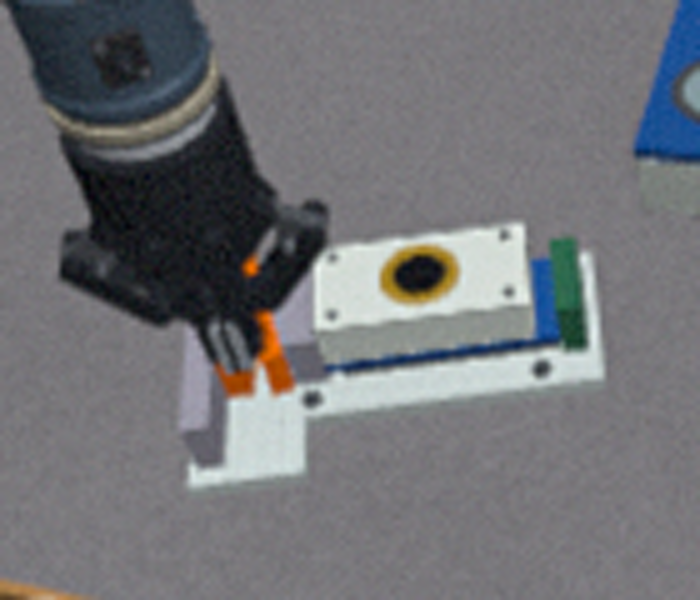

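```bash
python3 - <<'E'
from h import *
from plant import robot
def P(y,up=0): return fix(-88,y,43.5+up)
print(robot.move_straight(P(-28),vel=.015,contact_N=22)); s=st(robot)
y=(s["tcp_pos"]-FO)@ax(FA+np.pi/2)*1000;print("tool y",y)
robot.move_straight(P(y-12),vel=.08); robot.move_straight(P(y-25,110),vel=.2)
robot.goto([.42,.05,.30],rpy(-Z,-ax(FA))); st(robot)
snap(robot,"scene","s15");snap(robot,"top","t15")
E
python3 - <<'E'
from meas import *
for n in("s15","t15"):
    x,y,h,H=meas(n,52,70)
    o=(cv2.inRange(H,(3,100,60),(15,255,255))>0)&(h>70)&(h<90)&(abs(x+88)<30)&(abs(y)<80)
    print("tab",o.sum(),x[o].mean(),y[o].mean(),"travel",y[o].mean()+60)
    f=load({"s15":"scene0","t15":"top0"}[n]+".npz");W=cloud(f);D=W-FO;x,y,h=D@ax(FA)*1000,D@ax(FA+np.pi/2)*1000,W[...,2]*1000;H=hsv(f)
    o=(cv2.inRange(H,(3,100,60),(15,255,255))>0)&(h>70)&(h<90)&(abs(x+88)<30)&(abs(y)<80);print("tab0",x[o].mean(),y[o].mean())
E
python3 - <<'E'
import cv2
i=cv2.imread("pics/s15.png")[140:260,140:280];cv2.imwrite("pics/s15z.png",cv2.resize(i,None,fx=5,fy=5,interpolation=cv2.INTER_CUBIC))
E
```

```text
False
t 33.95 tcp [ 599.4 -319.9   43.9] F [15.9  1.8 -9.3] q [ 0.58  0.66 -0.2   1.68  0.16  0.8  -0.91] op 0.003
tool y -35.571498373108774
t 36.66 tcp [420.6  49.1 299.7] F [-0.3 -0.5 -0.5] q [ 0.22  0.   -0.43  1.96  0.    1.18 -1.44] op 0.001
s15 608 x [-47.5  59.8] y(heel) [-30.1  -3.1  26.6] h 59.70892218700489 slopes [-0.1  1.2]
  rect [-31.9  -1.6] [31.5 60.2] 0.7
  blue x [-45.   71.5] y [-30.3  26.8] h [25.1 32.2]
  stop top x [73.1 85.3] 79.11719100850603 y [-25.2  23.9]
tab 73 -86.2223460713159 -21.6309906188975 travel 38.3690093811025
tab0 -87.09257235471688 -61.92402057671746
t15 737 x [-52.1  57.1] y(heel) [-27.2   0.9  28.5] h 60.736940307974066 slopes [0.9 0.8]
  rect [-40.1   0.6] [56.2 49.8] 89.9
  blue x [60.1 65.3] y [-24.7  23.6] h [26.9 35.6]
  stop top x [70.8 83.2] 77.31072478557937 y [-20.6  24. ]
tab 57 -88.71282771409204 -17.317336695995056 travel 42.68266330400495
tab0 -88.73834777576533 -57.56835317448581
```

View pics/s15z.png

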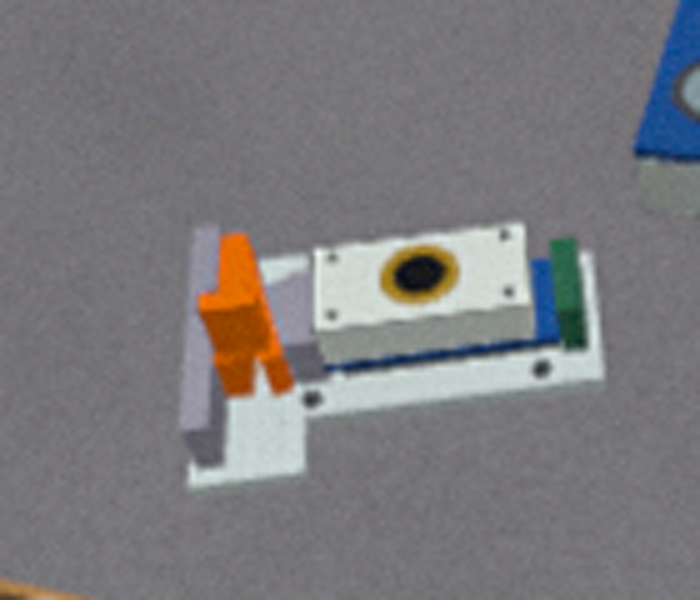

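View pics/s15.png

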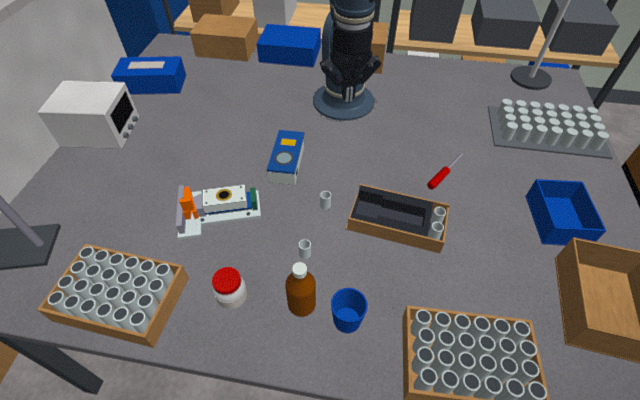

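View pics/t15.png

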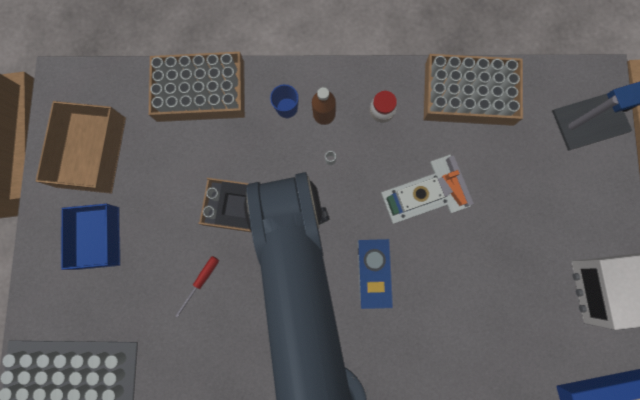

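Run:
```python
from plant import robot
print(robot.close_job(), robot.sense()["t"])
```

```text
the job is handed in; nothing more can be done
the job is handed in; nothing more can be done
```

The job is done and handed in, with the arm clear after about 37 s of the 69 s. I tipped the module up lip first with its heel still down in the foam. I then gripped it across its width, turned it over and set it down on the bed under contact sensing. After letting go and backing off, I pushed the wedge in.

**Final state:** The last pictures show the module lying flat on the bed, underside about 60 mm up, blue face down and lip against the green stop. The wedge has moved about 40.3 mm in both cameras. I pushed it twice: the first push stopped at the 18 N contact limit. The second held about 16 to 18 N without reaching its 22 N limit. By eye, the sleeves, driver, bottle, jar and cup are where they were; I did not measure them.

**Checks that disagreed:**
- **Fingertips:** they were about 11 mm behind the TCP, not ahead of it as `robot.nose_length` says. Both cameras and a touch on the well floor agreed, so I used the measured value.
- **Cameras:** they differed by 2 to 4 mm along y. I used a value in between, moved slightly towards the scene camera after touching the lip. The last lip-to-stop gap read 1.6 mm in the scene camera and about 5 mm in the top camera, where the lip edge was only partly visible. I therefore judged the jam by wedge travel and push force.

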